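# Top up the sweet jar through a funnel

## Task

Take the funnel from the steel mug and set it in the mouth of the clear jar; gather every sweet from the compartment tray into the orange scoop, so that all of them are in the scoop together, then pour them from the scoop through the funnel into the jar. Afterwards put the funnel back in the mug, spout down, and stand the empty scoop upright on its blue mat; all the sweets must end up in the jar, which stays standing, and the other things on the desk stay where they are.

Things in the scene. Friction and masses are not known exactly. Their poses are not given: they have to be found in the camera images.
- sweet_tray: Wooden tray, fixed, 139 (x) x 203 (y) mm, floor top 3 mm above the desk, walls and dividers 4 mm thick reaching 10 mm above the desk; 2 x 3 compartments of about 64 x 62 mm, centres at x = -34, +34 and y = -66.4, 0, +66.4 mm. Origin: centre of its underside on the desk.
- sweet0: Hard red sweet with a yellow band, a short cylinder 18 mm in diameter and 18 mm high, 12 g; origin at its centre, z its cylinder axis. At first it stands upright on the floor of a compartment, so its top is 21 mm above the desk. 4 to 6 of the 6 are there; absent ones read None.
- sweet1: Hard red sweet with a yellow band, a short cylinder 18 mm in diameter and 18 mm high, 12 g; origin at its centre, z its cylinder axis. At first it stands upright on the floor of a compartment, so its top is 21 mm above the desk. 4 to 6 of the 6 are there; absent ones read None.
- sweet2: Hard red sweet with a yellow band, a short cylinder 18 mm in diameter and 18 mm high, 12 g; origin at its centre, z its cylinder axis. At first it stands upright on the floor of a compartment, so its top is 21 mm above the desk. 4 to 6 of the 6 are there; absent ones read None.
- sweet3: Hard red sweet with a yellow band, a short cylinder 18 mm in diameter and 18 mm high, 12 g; origin at its centre, z its cylinder axis. At first it stands upright on the floor of a compartment, so its top is 21 mm above the desk. 4 to 6 of the 6 are there; absent ones read None.
- sweet4: Hard red sweet with a yellow band, a short cylinder 18 mm in diameter and 18 mm high, 12 g; origin at its centre, z its cylinder axis. At first it stands upright on the floor of a compartment, so its top is 21 mm above the desk. 4 to 6 of the 6 are there; absent ones read None.
- sweet5: Hard red sweet with a yellow band, a short cylinder 18 mm in diameter and 18 mm high, 12 g; origin at its centre, z its cylinder axis. At first it stands upright on the floor of a compartment, so its top is 21 mm above the desk. 4 to 6 of the 6 are there; absent ones read None.
- scoop_mat: Thin blue mat fixed to the desk, 140 (x) x 110 (y) x 2 mm: the scoop's place. Origin: centre of its underside.
- scoop: Loose orange scoop, 160 g, 64 mm wide (y), open at the top and at the nose (x = -50 mm); walls 3 mm thick and 42 mm high; inside 58 mm wide, 96 mm long; floor falling 8 degrees from nose to back. Origin under its middle, z up. Starts near the middle of the mat, nose roughly towards the robot. Sweets slide out when it is tipped nose-down by 40 to 65 degrees.
- scoop_grip (a point): Point (x = 66, z = 73 mm in the scoop's frame; same axes) inside the scoop's flat black grip at its back, which leans backwards: from the scoop's z axis by 0.35 rad towards its +x. The grip is 12 mm thick across its flat faces, 40 mm wide along y; its top lies 25 mm further up its slope, and it is free for gripping on its faces down to 27 mm below this point along the slope.
- scoop_nose (a point): Middle of the floor's front edge at the open nose of the scoop (x = -50, z = 16 mm in the scoop's frame).
- jar: Loose clear straight jar, 0.6 kg, 72 mm outside, 64 mm inside diameter, 125 mm high, floor 6 mm thick. Origin: centre of its underside, z up.
- mug: Steel mug, fixed to the desk, 84 mm outside, 76 mm inside diameter, 95 mm high, with a look-only handle on its -y side. Origin: centre of its underside. It holds the funnel when not in use.
- funnel: Loose green funnel, 90 g, open through; spout 52 mm outside, 47 mm inside, z = 0 to 30 mm; cone widening to 128 mm outside at the rim, z = 80 mm. Origin: centre of the spout's lower end, z up. Ribs under its cone rest on a vessel's rim: its origin then lies about 93 mm (jar) or 55 mm (mug) above the vessel's underside. It starts in the mug.
- funnel_tab (a point): On the white upright tab on the funnel's rim (y = +67, z = 107 mm in the funnel's frame; same axes): 10 mm thick along y, 34 mm wide along x, z = 70 to 125 mm; free for gripping across its thickness above z = 86 mm.
- phone: Black phone, 72 x 150 x 9 mm, loose bystander; origin under its middle.
- pen: Blue pen, 140 mm long, 10 mm thick, loose bystander; origin under its middle.
- eraser: White eraser, 45 x 22 x 13 mm, loose bystander; origin under its middle.

How it is judged:
On the way, in this order (a step that is already met when the one before it is completed fails the run):
1. all the sweets lie in the scoop together (x of sweet0 in the frame of scoop between -0.055 and 0.055 m and y of sweet0 in the frame of scoop between -0.032 and 0.032 m and z of sweet0 in the frame of scoop between 0 and 0.065 m and linear speed of each of sweet0, sweet1, sweet2, sweet3, sweet4, sweet5 below 0.05 m/s and x of sweet1 in the frame of scoop between -0.055 and 0.055 m and y of sweet1 in the frame of scoop between -0.032 and 0.032 m and z of sweet1 in the frame of scoop between 0 and 0.065 m and x of sweet2 in the frame of scoop between -0.055 and 0.055 m and y of sweet2 in the frame of scoop between -0.032 and 0.032 m and z of sweet2 in the frame of scoop between 0 and 0.065 m and x of sweet3 in the frame of scoop between -0.055 and 0.055 m and y of sweet3 in the frame of scoop between -0.032 and 0.032 m and z of sweet3 in the frame of scoop between 0 and 0.065 m and x of sweet4 in the frame of scoop between -0.055 and 0.055 m and y of sweet4 in the frame of scoop between -0.032 and 0.032 m and z of sweet4 in the frame of scoop between 0 and 0.065 m and x of sweet5 in the frame of scoop between -0.055 and 0.055 m and y of sweet5 in the frame of scoop between -0.032 and 0.032 m and z of sweet5 in the frame of scoop between 0 and 0.065 m), for 0.2 s.
2. with the funnel seated upright in the jar's mouth, the scoop is tipped nose-down over the funnel (horizontal distance between funnel and jar below 0.012 m and z of funnel in the frame of jar between 0.07 and 0.105 m and angle between funnel's own z axis and vertical below 0.2 rad and angle between scoop's own z axis and vertical above 0.6 rad and horizontal distance between scoop_nose and funnel below 0.065 m), for 0.1 s.
3. all the sweets are in the jar, the funnel still seated in its mouth (horizontal distance between each of sweet0, sweet1, sweet2, sweet3, sweet4, sweet5 and jar below 0.034 m and z of sweet0 in the frame of jar between 0 and 0.1 m and z of sweet1 in the frame of jar between 0 and 0.1 m and z of sweet2 in the frame of jar between 0 and 0.1 m and z of sweet3 in the frame of jar between 0 and 0.1 m and z of sweet4 in the frame of jar between 0 and 0.1 m and z of sweet5 in the frame of jar between 0 and 0.1 m and horizontal distance between funnel and jar below 0.012 m and z of funnel in the frame of jar between 0.07 and 0.105 m and angle between funnel's own z axis and vertical below 0.2 rad), for 0.2 s.
At the end, for the whole second after the job is handed in: All sweets lie in the standing jar (tilt below 0.1 rad); the funnel rests in the mug, spout down (axis within 12 mm, origin below 68 mm over the mug's underside, tilt below 0.2 rad); the scoop stands upright on its mat, middles within 45 mm; all at rest (horizontal distance between each of sweet0, sweet1, sweet2, sweet3, sweet4, sweet5 and jar below 0.034 m and z of sweet0 in the frame of jar between 0 and 0.1 m and z of sweet1 in the frame of jar between 0 and 0.1 m and z of sweet2 in the frame of jar between 0 and 0.1 m and z of sweet3 in the frame of jar between 0 and 0.1 m and z of sweet4 in the frame of jar between 0 and 0.1 m and z of sweet5 in the frame of jar between 0 and 0.1 m and angle between each of jar, scoop's own z axis and vertical below 0.1 rad and horizontal distance between funnel and mug below 0.012 m and z of funnel in the frame of mug below 0.068 m and angle between funnel's own z axis and vertical below 0.2 rad and horizontal distance between scoop and scoop_mat below 0.045 m and z of scoop in the frame of scoop_mat below 0.008 m and linear speed of each of scoop, funnel, jar below 0.02 m/s); the robot touches nothing.
It fails at once if the jar is tipped over (angle between jar's own z axis and vertical above 0.7 rad).
It fails at once if another thing on the desk is disturbed (moved more than 30 mm) (distance of any of phone, pen, eraser from where it was at the start of the episode above 0.03 m).
Of sweet0, sweet1, sweet2, sweet3, sweet4, sweet5 only 4 to 6 are there at a start; the rules pass over those that are not, and their reading is None.
At some moment in a run one of sweet0, sweet1, sweet2, sweet3, sweet4, sweet5, scoop may be knocked a few centimetres aside while the robot is not near it.
It also fails if it takes over 208 s, if anything falls off the work surface, if the arm or the gripper's body presses on something with over 40 N, if the wrist force passes 120 N, or if a joint passes its speed limit or range.

## Robot

A 7-joint arm with a two-finger parallel gripper is mounted at the origin on the work surface. World frame = base frame: x ahead of the robot, y to its left, z up, the work surface at z = 0. Lengths are in m, angles in rad, forces in N, time in s.
With the tool pointing down it reaches from about 0.4 to 0.9 m from the base axis. Payload 5.5 kg.
Tool frame: the origin (TCP) lies on the centre line of the jaws, within the pads' length; the fingertips stand 11 mm ahead of it and the grasp point (between the pads) lies 8 mm behind it; z points along the fingers, y is the line along which they close (so a half turn about z gives the same grasp; the last joint's range is limited). The gripper opens to 92 mm and grips with 3 to 60 N. Pads are 19 mm wide; open, the fingers measure 130 mm over their backs; the gripper's body (75 mm by 190 mm) begins 47 mm behind the grasp point.
Start: joints at [-0.889, 0.501, -0.427, 1.55, 0.221, 1.138, -0.21], TCP at [0.264, 0.594, 0.238] pointing down, gripper open.
Joint ranges: [-2.88, 2.88], [-0.31, 2.03], [-1.54, 1.56], [0.2, 2.42], [-1.41, 4.55], [0.19, 2.02], [-2.57, 2.57]. Speed limits (rad/s): [2.57, 2.57, 3.14, 3.14, 3.14, 3.14, 3.14].

## Interface

Orientations are given as a rotation vector (axis times angle).
In Python, from workcell import read_state, snapshot, get_calibration, job_done gives the robot as it stands.
- The arm moves only by the tool jog_arm, never from a script. Its argument "series" is a list of rows, each a list of 7 numbers: the shift along the tool's x, y, z in m, then the turn, a rotation vector about the tool's x, y, z in degrees, then the opening, from 0 (shut) to 1 (fully open). A call has 1 to 5 rows; each row shifts and turns the commanded pose from where the row before left it, along the tool's axes as they then stand; what a row does not reach is not made up. A row lasts 1/8 s, in which the tool goes at most 62.5 mm and 10.7 degrees, less where a joint would pass 70% of its speed; a pose out of reach is approached as far as the arm can. A call is refused whole if a number of a shift passes 0.0625 or a number of a turn 10.7, either way. A call with a gripper value outside its range is refused whole. The fingers move at their own pace and stop on an object; the grip force is fixed at half the most. Time passes only in rows, so rows that do not move let the fingers close. It gives the time, the measured TCP pose, the force, the opening and the grip force at its end, in the units of the state.
- read_state(): the state, without advancing time (a new reading comes with each control period).
- snapshot(name): name is "side" or "top" or "wrist"; returns the picture (420x560x3 uint8, red, green, blue); there is no depth.
- get_calibration(name): a dict with "camera_matrix" (3x3 intrinsics, pixels), "origin" and "orientation" of the camera in the world; the wrist camera has in their place "T_tool_cam" (4x4, takes a point from camera to tool coordinates, whose origin is the TCP and whose axes are the flange's). Camera axes: x right, y down, z forward; pixel columns grow to the right and rows downward; lengths in m; the calibration is good to about 2 mm. A picture is of the moment at which its call begins: read the wrist's pose just before it. get_calibration takes no time and is no camera call.
- job_done(): hands the job in; it is judged then, once.
The state is a dict: "time": time; "qpos": joint angles; "joint_velocities": joint speeds; "effort": joint torques, N m; "ee_pos": TCP position; "tcp_rot": TCP orientation; "contact_force": force on the tool from outside, world axes, zero at the start; "ft_torque": the same for the moment, N m; "finger_gap": opening from 0.0 (shut) to 1.0 (fully open); "finger_force": force on a finger pad.
Only numpy, scipy, OpenCV 4.12 (cv2) and the standard library are available. Lean on these libraries where they do the work, as an engineer would, in place of code of your own. Each camera call takes 0.05 s, during which the arm holds its last target. There are 200 camera calls.

## Working session

There is one attempt and no reset: what is moved stays moved. The work goes in short steps, Python scripts to look and compute and a tool call to move; the robot and the scene stay as the last step left them, time stands still between calls to the robot, and variables do not carry over. Pictures are saved under pics/ and viewed, at most 14 in all, crops included, and the job is handed in when it is done.

Besides the shell and the picture viewer there is one more tool, called by a JSON object that holds its "method" and its "body", one argument or row to a line. jog_arm: Moves the arm, as the interface text tells. Its arguments: {"type":"object","properties":{"series":{"type":"array"}},"required":["series"]}

```bash
ls; mkdir -p pics; cat > h.py <<'E'
import numpy as np, cv2, json
from workcell import read_state, snapshot, get_calibration, job_done
from scipy.spatial.transform import Rotation as R
def rotm(o):
    o=np.array(o,float)
    if o.shape==(3,3): return o
    return R.from_rotvec(o).as_matrix() if o.size==3 else R.from_quat(o).as_matrix()
def cam(name,st=None):
    c=get_calibration(name);K=np.array(c['camera_matrix'])
    if name=='wrist':
        T=np.array(c['T_tool_cam']);Rt=rotm(st['tcp_rot'])
        return K,Rt@T[:3,:3],Rt@T[:3,3]+np.array(st['ee_pos'])
    return K,rotm(c['orientation']),np.array(c['origin'])
def ray(cm,uv,z):
    K,Rc,o=cm;d=Rc@np.linalg.solve(K,np.array([uv[0],uv[1],1.]));return o+d*(z-o[2])/d[2]
def proj(cm,p):
    K,Rc,o=cm;q=K@(Rc.T@(np.array(p)-o));return q[:2]/q[2]
def save(img,n): cv2.imwrite('pics/'+n,cv2.cvtColor(img,cv2.COLOR_RGB2BGR))
E
python3 - <<'E'
from h import *
s=read_state();print(s)
for n in('top','side'):
    print(get_calibration(n)); save(snapshot(n),n+'0.png')
print(get_calibration('wrist'))
E
```

```text
pics
{'time': 0.0, 'qpos': array([-0.88880167,  0.50184434, -0.42679191,  1.55145187,  0.22079142,
        1.13830282, -0.21029896]), 'joint_velocities': array([-6.71946035e-04, -5.01869732e-05, -1.43623986e-03, -2.01741401e-04,
       -8.80971302e-04, -8.05234509e-04,  4.92500642e-04]), 'effort': array([ 1.26135812e-03, -5.66594517e+01, -5.81646234e+00, -2.79109776e+01,
       -6.88292063e-02,  3.08602781e-02,  1.83323900e-04]), 'ee_pos': array([0.26408892, 0.59318514, 0.23667982]), 'tcp_rot': array([-6.52863100e-01, -3.07251925e+00,  2.97191837e-03]), 'contact_force': array([ 0.06222759, -0.58017831, -0.53468015]), 'ft_torque': array([-0.00543024,  0.04000735, -0.05291828]), 'finger_force': 0.0, 'finger_gap': 1.0008265287231874}
{'camera_matrix': array([[387.44320152,   0.        , 281.17610198],
       [  0.        , 387.44320152, 212.96004926],
       [  0.        ,   0.        ,   1.        ]]), 'origin': array([0.3906339 , 0.01095934, 1.07399846]), 'orientation': array([-2.10535195,  2.1444805 , -0.19798146])}
{'camera_matrix': array([[512.05465   ,   0.        , 276.00815265],
       [  0.        , 512.05465   , 209.60166492],
       [  0.        ,   0.        ,   1.        ]]), 'origin': array([ 0.21928292, -0.94082477,  0.69493368]), 'orientation': array([-2.05411647,  0.35180061, -0.18961356])}
{'camera_matrix': array([[316.00925387,   0.        , 284.85830943],
       [  0.        , 316.00925387, 214.34734495],
       [  0.        ,   0.        ,   1.        ]]), 'T_tool_cam': array([[ 4.99763510e-04, -9.54821415e-01, -2.97179771e-01,
         8.00157659e-02],
       [ 9.99999642e-01,  6.79974529e-04, -5.03031922e-04,
        -5.88732340e-04],
       [ 6.82380326e-04, -2.97179413e-01,  9.54821413e-01,
        -1.48227641e-01],
       [ 0.00000000e+00,  0.00000000e+00,  0.00000000e+00,
         1.00000000e+00]])}
```

View pics/top0.png

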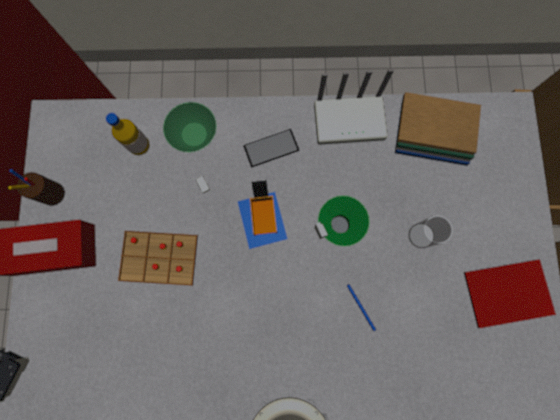

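View pics/side0.png

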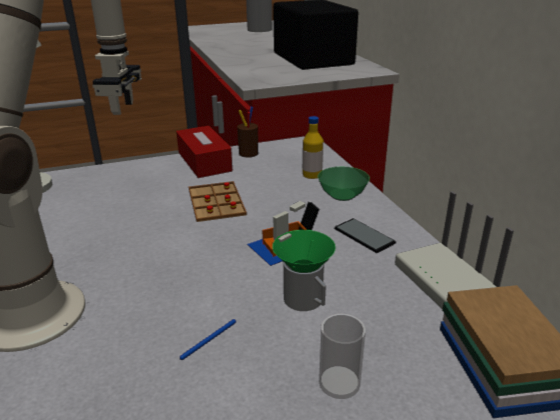

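```bash
cat > m.py <<'E'
from h import *
def blobs(mask,amin=20):
    n,l,s,c=cv2.connectedComponentsWithStats(mask.astype(np.uint8),connectivity=8)
    return [(c[i],s[i]) for i in range(1,n) if s[i,4]>=amin]
def measure(im,st=None,cams='top'):
    cm=cam(cams,st);h=cv2.cvtColor(im,cv2.COLOR_RGB2HSV).astype(int);H,S,V=h[...,0],h[...,1],h[...,2];f=lambda uv,z:np.round(ray(cm,uv,z),4)[:2]
    print('sweets')
    red=((H<6)|(H>174))&(S>190)&(V>110)
    for c,s in blobs(red,8):
        if s[4]<2000: print(np.round(c,1),s[4],f(c,.02))
    for nm,m,z,a in(('mat',(H>105)&(H<118)&(S>150)&(V>100),.002,300),('orange',(H>7)&(H<18)&(S>220)&(V>150),.03,100),('green',(H>60)&(H<80)&(S>200),.135,300)):
        for c,s in blobs(m,a):
            if nm=='green': e=cv2.minEnclosingCircle(np.argwhere(cv2.connectedComponents(m.astype(np.uint8))[1]==cv2.connectedComponents(m.astype(np.uint8))[1][m][0])[:,::-1].astype(np.float32).reshape(-1,1,2))
            mm=np.zeros_like(m);mm[s[1]:s[1]+s[3],s[0]:s[0]+s[2]]=m[s[1]:s[1]+s[3],s[0]:s[0]+s[2]]
            r=cv2.minAreaRect(np.argwhere(mm)[:,::-1].astype(np.float32))
            ec=cv2.minEnclosingCircle(np.argwhere(mm)[:,::-1].astype(np.float32))
            b=[f(p,z) for p in cv2.boxPoints(r)]
            print(nm,np.round(c),s[4],f(r[0],z),'size',np.round([np.linalg.norm(b[0]-b[1]),np.linalg.norm(b[1]-b[2])],3),'yaw',np.round([np.degrees(np.arctan2(*(b[1]-b[0])[::-1])),np.degrees(np.arctan2(*(b[2]-b[1])[::-1]))]),'circ',f(ec[0],z),ec)
E
python3 - <<'E'
from m import *
im=snapshot('top');measure(im)
cm=cam('top');cs=cam('side');p=lambda *a:print(*a)
p('tab',ray(cm,(322,230),.17)); p('grip top',ray(cm,(260,184),.095))
p('jar top',ray(cm,(438,229),.125),'bot',ray(cm,(421,236),.006)); p('jar side',ray(cs,(342,333),.125),ray(cs,(341,381),.006))
p('tray',ray(cm,(158.5,258.5),.01),[ray(cm,q,.01)[:2].round(3) for q in((126,231),(198,234),(194,285),(119,281))])
p('mug side rim? tab side',ray(cs,(281,226),.155))
crop=cv2.resize(im[170:270,100:260],None,fx=4,fy=4,interpolation=cv2.INTER_CUBIC);crop2=cv2.resize(im[170:270,230:470],None,fx=3.3,fy=3.3,interpolation=cv2.INTER_CUBIC)
save(crop2,'c2.png')
E
```

```text
sweets
[ 26.  233.3] 376 [0.5438 0.7086]
[133. 240.] 21 [0.52   0.4143]
[178.9 243.6] 16 [0.5079 0.2886]
[161.8 245.8] 19 [0.5025 0.3349]
[ 28.  258.1] 8 [0.4758 0.6963]
[ 34. 259.] 8 [0.4732 0.6798]
[ 29.3 263.8] 11 [0.4604 0.6913]
[534.6 268. ] 91 [ 0.4242 -0.6718]
[ 35.6 266.8] 18 [0.452  0.6735]
[154.6 266.3] 18 [0.4474 0.3523]
[178.4 268.4] 20 [0.4407 0.288 ]
[528.6 270. ] 16 [ 0.4191 -0.6551]
[541.6 278.6] 14 [ 0.3958 -0.6867]
[543.4 294.3] 46 [ 0.3544 -0.6858]
[546.1 308.9] 115 [ 0.3166 -0.6876]
mat [260. 226.] 790 [0.5721 0.0629] size [0.107 0.136] yaw [ -76. -167.] circ [0.5719 0.0622] ((262.0, 220.0), 29.546672821044922)
orange [263. 217.] 571 [0.5764 0.0563] size [0.054 0.085] yaw [ -87. -177.] circ [0.5768 0.058 ] ((263.0, 216.5), 17.44286346435547)
green [345. 219.] 1296 [ 0.5458 -0.1462] size [0.114 0.117] yaw [ -67. -159.] circ [ 0.5436 -0.1431] ((343.0, 220.8478240966797), 24.3021240234375)
tab [ 0.51702467 -0.08685694  0.17      ]
grip top [0.65143834 0.06206689 0.095     ]
jar top [ 0.52052009 -0.37850036  0.125     ] bot [ 0.51811291 -0.37840516  0.006     ]
jar side [ 0.51324049 -0.38895343  0.125     ] [ 0.52173007 -0.38092772  0.006     ]
tray [0.46905108 0.34574526 0.01      ] [array([0.547, 0.439]), array([0.535, 0.239]), array([0.396, 0.247]), array([0.41, 0.45])]
mug side rim? tab side [ 0.51622362 -0.0900529   0.155     ]
```

View pics/c2.png

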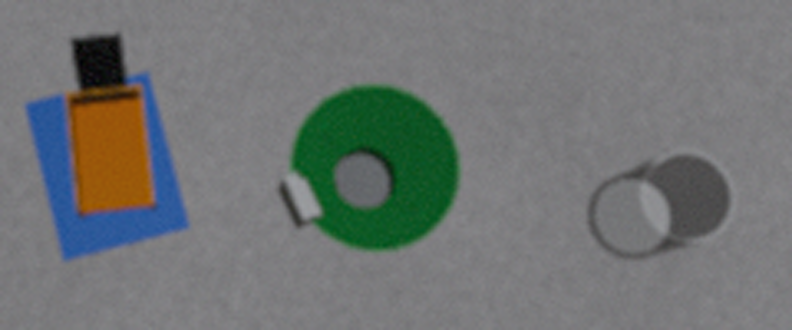

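```bash
cat > plan.py <<'E'
from h import *
def toolR(yang,lean=None):
    """tool down, closing line y at world angle yang deg"""
    a=np.radians(yang);y=np.array([np.cos(a),np.sin(a),0]);z=np.array([0,0,-1.]);return np.c_[np.cross(y,z),y,z]
def plan(tp,tR,grip,via=(),p0=None,R0=None,step=.06,ang=10,n=None,quiet=False):
    s=read_state();p=np.array(s['ee_pos'] if p0 is None else p0);Rm=rotm(s['tcp_rot']) if R0 is None else R0
    rows=[]
    wps=list(via)+[(tp,tR)]
    for P,Q in wps:
        P=np.array(P,float);Q=Rm if Q is None else Q
        rv=R.from_matrix(Rm.T@Q).as_rotvec()
        k=n or max(1,int(np.ceil(max(np.linalg.norm(P-p)/step,np.degrees(np.linalg.norm(rv))/ang))))
        for i in range(k):
            m=k-i
            d=np.round(Rm.T@((P-p)/m),3);w=np.round(np.degrees(R.from_matrix(Rm.T@Q).as_rotvec())/m,1)
            rows.append([*d,*w,grip]);p=p+Rm@d;Rm=Rm@R.from_rotvec(np.radians(w)).as_matrix()
    if not quiet:
        for i in range(0,len(rows),5): print(json.dumps([[float(round(v,3))+0. for v in r] for r in rows[i:i+5]]).replace('.0,',',').replace(' ','').replace('-0,','0,'))
        print('end',p.round(4))
    return p,Rm
E
python3 - <<'E'
from plan import *
plan([.516,-.083,.30],toolR(115),1)
E
```

```text
[[-0.039,-0.04,-0.005,0,0,-3.8,1.0],[-0.036,-0.042,-0.005,0,0,-3.8,1.0],[-0.033,-0.044,-0.005,0,0,-3.8,1.0],[-0.03,-0.047,-0.005,0,0,-3.8,1.0],[-0.027,-0.048,-0.005,0,0,-3.8,1.0]]
[[-0.024,-0.05,-0.005,0,0,-3.7,1.0],[-0.021,-0.052,-0.005,0,0,-3.8,1.0],[-0.017,-0.053,-0.005,0,0,-3.7,1.0],[-0.014,-0.054,-0.004,0,0,-3.8,1.0],[-0.01,-0.055,-0.005,0,0,-3.7,1.0]]
[[-0.006,-0.055,-0.004,0,0,-3.8,1.0],[-0.003,-0.055,-0.005,0,0,-3.7,1.0],[0.001,-0.055,-0.004,-0.1,-0.1,-3.8,1.0]]
end [ 0.5155 -0.0827  0.2997]
```

{"method": "jog_arm", "body": {
  "series": [
    [-0.039,-0.04,-0.005,0,0,-3.8,1],
    [-0.036,-0.042,-0.005,0,0,-3.8,1],
    [-0.033,-0.044,-0.005,0,0,-3.8,1],
    [-0.03,-0.047,-0.005,0,0,-3.8,1],
    [-0.027,-0.048,-0.005,0,0,-3.8,1]
  ]
}}

```text
time: 0.78
ee_pos: [0.361, 0.3321, 0.2627]
tcp_rot: [0.134, 3.139, -0.0]
contact_force: [0.5, 0.3, 0.5]
finger_gap: 0.998
finger_force: 0.0
```

{"method": "jog_arm", "body": {
  "series": [
    [-0.024,-0.05,-0.005,0,0,-3.7,1],
    [-0.021,-0.052,-0.005,0,0,-3.8,1],
    [-0.017,-0.053,-0.005,0,0,-3.7,1],
    [-0.014,-0.054,-0.004,0,0,-3.8,1],
    [-0.01,-0.055,-0.005,0,0,-3.7,1]
  ]
}}

```text
time: 1.4
ee_pos: [0.4586, 0.0712, 0.2869]
tcp_rot: [-0.378, 3.118, 0.0]
contact_force: [0.6, 0.6, -0.4]
finger_gap: 0.995
finger_force: 0.0
```

{"method": "jog_arm", "body": {
  "series": [
    [-0.006,-0.055,-0.004,0,0,-3.8,1],
    [-0.003,-0.055,-0.005,0,0,-3.7,1],
    [0.001,-0.055,-0.004,0,0,-3.8,1],
    [0,0,0,0,0,0,1]
  ]
}}

```text
time: 1.9
ee_pos: [0.5161, -0.0877, 0.2996]
tcp_rot: [0.668, -3.069, 0.003]
contact_force: [-0.2, 1.2, -0.5]
finger_gap: 0.997
finger_force: 0.0
```

```bash
python3 - <<'E'
from plan import *
s=read_state();print(s['ee_pos'],s['qpos'],s['time'],rotm(s['tcp_rot']).round(2).tolist());im=snapshot('wrist');save(im,'w1.png')
E
```

```text
[ 0.51614625 -0.08773411  0.29956576] [ 0.20264916  0.1869571  -0.09920992  1.80234201  0.02219231  1.15288356
  2.09563527] 1.9 [[-0.91, -0.42, 0.0], [-0.42, 0.91, -0.0], [0.0, -0.0, -1.0]]
```

View pics/w1.png

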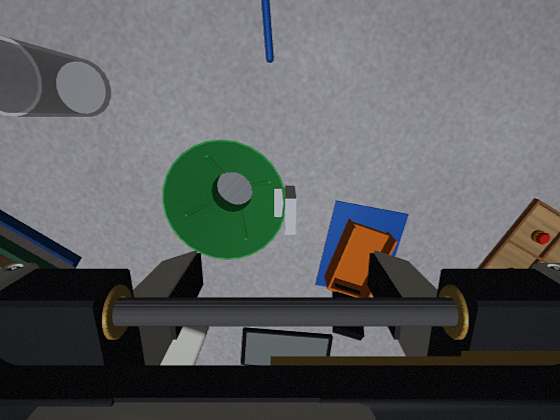

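```bash
python3 - <<'E'
from m import *
s=read_state();cm=cam('wrist',s);im=cv2.imread('pics/w1.png');h=cv2.cvtColor(im,cv2.COLOR_BGR2HSV).astype(int)
sub=np.zeros(im.shape[:2],bool);sub[180:245,265:305]=1
w=sub&(h[...,1]<40)&(h[...,2]>150)
for c,st in blobs(w,15): print(c,st)
for row in range(186,242,4): print(row,[int(v) for v in im[row,268:304:2].mean(-1)])
g=(h[...,0]>55)&(h[...,0]<85)&(h[...,1]>120)
l=max(blobs(g,300),key=lambda b:b[1][4])[1];print(l)
pts=np.argwhere(g[l[1]:l[1]+l[3],l[0]:l[0]+l[2]])[:,::-1]+l[:2]
e=cv2.fitEllipse(cv2.convexHull(pts.astype(np.int32)));print(e,ray(cm,e[0],.135))
E
```

```text
[293.94366197 185.94366197] [283 180  22  16  71]
[277.73305085 202.41525424] [274 189   9  28 236]
[292.23032904 219.83834049] [275 195  30  50 699]
[276.20833333 241.70833333] [269 239  16   6  48]
186 [56, 57, 60, 54, 59, 55, 54, 78, 125, 47, 51, 49, 48, 83, 150, 144, 140, 139]
190 [57, 57, 55, 160, 179, 180, 184, 79, 73, 60, 58, 59, 58, 47, 152, 145, 144, 143]
194 [57, 55, 55, 157, 176, 175, 177, 130, 76, 58, 61, 62, 58, 57, 137, 141, 145, 146]
198 [59, 57, 54, 159, 176, 176, 177, 146, 57, 106, 103, 104, 104, 101, 137, 148, 144, 144]
202 [55, 57, 54, 160, 176, 174, 174, 187, 59, 180, 177, 175, 176, 175, 154, 141, 138, 143]
206 [58, 59, 54, 160, 177, 176, 175, 166, 65, 181, 176, 174, 175, 177, 152, 143, 150, 152]
210 [57, 57, 52, 159, 176, 176, 175, 128, 110, 178, 175, 175, 176, 178, 157, 147, 145, 142]
214 [57, 58, 54, 159, 178, 176, 182, 97, 108, 181, 176, 176, 176, 177, 153, 150, 144, 148]
218 [57, 58, 59, 56, 52, 50, 48, 67, 148, 177, 176, 175, 174, 179, 152, 149, 153, 150]
222 [57, 58, 56, 58, 57, 60, 59, 123, 135, 178, 176, 175, 175, 175, 153, 146, 142, 144]
226 [55, 58, 55, 57, 59, 54, 83, 150, 136, 177, 175, 175, 177, 178, 150, 142, 143, 145]
230 [58, 60, 58, 57, 54, 93, 150, 149, 142, 179, 174, 176, 174, 177, 149, 143, 146, 145]
234 [56, 53, 57, 69, 117, 145, 145, 147, 161, 175, 176, 175, 174, 176, 147, 148, 145, 142]
238 [58, 51, 81, 140, 146, 146, 144, 144, 146, 144, 146, 146, 138, 147, 147, 144, 142, 140]
[  163   140   122   119 10323]
((223.56304931640625, 199.5989532470703), (119.15401458740234, 124.35608673095703), 122.4358139038086) [ 0.5426419  -0.14191615  0.135     ]
```

```bash
python3 - <<'E'
from plan import *
s=read_state();cm=cam('wrist',s)
t=ray(cm,(291,218),.18);print(t)
for q in((286,200),(297,200),(297,236),(286,236)):print(ray(cm,q,.18))
f=np.array([.5433,-.1425,0]);d=t-f;print(np.linalg.norm(d[:2]),np.degrees(np.arctan2(d[1],d[0])))
Rg=toolR(115)
plan([t[0],t[1],.153],Rg,1,via=[([t[0],t[1],.215],Rg)],ang=5)
E
```

```text
[ 0.51887405 -0.07793054  0.18      ]
[ 0.50573473 -0.08890786  0.18      ]
[ 0.5017068  -0.08017765  0.18      ]
[ 0.53210728 -0.06573554  0.18      ]
[ 0.53628101 -0.07478012  0.18      ]
0.06903508370248726 110.72110677376484
[[-0.003,0.002,0.042,0,0,-0.1,1.0],[-0.003,0.003,0.042,0,0,-0.2,1.0],[0,0,0.031,0,0,0,1.0],[0,0,0.031,0,0,0,1.0]]
end [ 0.5188 -0.0774  0.1533]
```

{"method": "jog_arm", "body": {
  "series": [
    [-0.003,0.003,0.042,0,0,0,1],
    [-0.003,0.003,0.042,0,0,0,1],
    [0,0,0.03,0,0,0,1],
    [0,0,0.03,0,0,0,1],
    [0,0,0,0,0,0,1]
  ]
}}

```text
time: 2.58
ee_pos: [0.5161, -0.0723, 0.1536]
tcp_rot: [0.682, -3.061, -0.004]
contact_force: [-0.1, 0.2, -0.2]
finger_gap: 1.001
finger_force: 0.0
```

{"method": "jog_arm", "body": {
  "series": [
    [0,0,0,0,0,0,0],
    [0,0,0,0,0,0,0],
    [0,0,0,0,0,0,0],
    [0,0,0,0,0,0,0],
    [0,0,0,0,0,0,0]
  ]
}}

```text
time: 3.2
ee_pos: [0.5186, -0.0744, 0.1559]
tcp_rot: [-0.68, 3.067, -0.0]
contact_force: [-0.8, -0.6, 0.7]
finger_gap: 0.507
finger_force: 0.0
```

{"method": "jog_arm", "body": {
  "series": [
    [0,0,0,0,0,0,0],
    [0,0,0,0,0,0,0],
    [0,0,0,0,0,0,0],
    [0,0,0,0,0,0,0]
  ]
}}

```text
time: 3.7
ee_pos: [0.5196, -0.0759, 0.1565]
tcp_rot: [-0.679, 3.065, -0.004]
contact_force: [-0.7, -4.8, 8.0]
finger_gap: 0.117
finger_force: 29.6
```

{"method": "jog_arm", "body": {
  "series": [
    [0,0,-0.03,0,0,0,0],
    [0,0,-0.04,0,0,0,0],
    [0,0,-0.04,0,0,0,0],
    [0,0,0,0,0,0,0],
    [0,0,0,0,0,0,0]
  ]
}}

```text
time: 4.32
ee_pos: [0.5179, -0.0741, 0.265]
tcp_rot: [0.68, -3.066, -0.001]
contact_force: [-0.6, 0.0, -1.3]
finger_gap: 0.103
finger_force: 30.0
```

```bash
python3 - <<'E'
from m import *
s=read_state();print(s['ee_pos'],s['tcp_rot'])
cm=cam('top')
print('jar',ray(cm,(437.3,230),.125),ray(cm,(421.5,235.2),.006))
w=snapshot('wrist');t=snapshot('top')
save(np.vstack([cv2.resize(w[:300],(560,300)),cv2.resize(t[180:280,300:500],(560,280),interpolation=cv2.INTER_CUBIC)]),'w2.png')
for nm,im,z in(('wrist',w,s['ee_pos'][2]+.008-.107+.08),('top',t,s['ee_pos'][2]+.008-.107+.08)):
    c=cam(nm,s);h=cv2.cvtColor(im,cv2.COLOR_RGB2HSV).astype(int)
    g=((h[...,0]>55)&(h[...,0]<85)&(h[...,1]>120)).astype(np.uint8)
    if nm=='top': g[:170]=0
    n,l,st,_=cv2.connectedComponentsWithStats(g);i=1+st[1:,4].argmax()
    e=cv2.fitEllipse(cv2.convexHull(np.argwhere(l==i)[:,::-1].astype(np.int32)));print(nm,e,z,ray(c,e[0],z))
E
```

```text
[ 0.51788184 -0.07411258  0.26497171] [ 6.79952003e-01 -3.06599638e+00 -8.43531943e-04]
jar [ 0.51806154 -0.37654039  0.125     ] [ 0.52031691 -0.37998044  0.006     ]
wrist ((163.5246124267578, 229.48556518554688), (169.46278381347656, 211.71212768554688), 86.40757751464844) 0.24597171275296964 [ 0.52918109 -0.14511034  0.24597171]Traceback (most recent call last):
  File "<stdin>", line 12, in <module>
cv2.error: OpenCV(4.12.0) /io/opencv/modules/imgproc/src/shapedescr.cpp:361: error: (-201:Incorrect size of input array) There should be at least 5 points to fit the ellipse in function 'fitEllipseNoDirect'
```

View pics/w2.png

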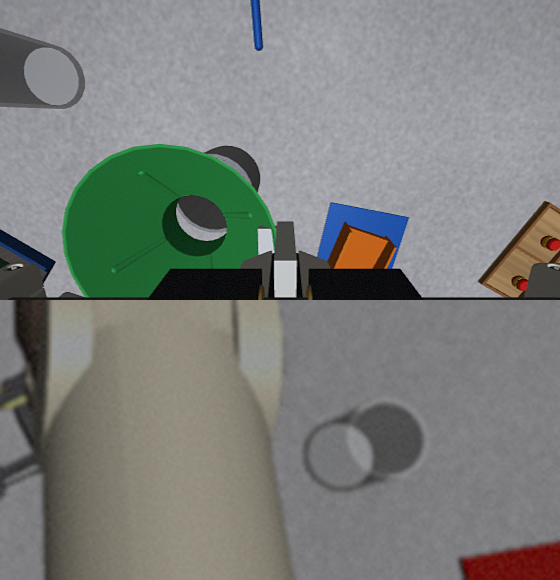

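```bash
cat > fun.py <<'E'
from m import *
from scipy.optimize import least_squares
def rimfit(im,c,z,rows=(0,262),cols=(0,262),r=.064):
    h=cv2.cvtColor(im,cv2.COLOR_RGB2HSV).astype(int)
    g=((h[...,0]>55)&(h[...,0]<85)&(h[...,1]>120)).astype(np.uint8)
    n,l,st,_=cv2.connectedComponentsWithStats(g);i=1+st[1:,4].argmax()
    hull=cv2.convexHull(np.argwhere(l==i)[:,::-1].astype(np.int32))[:,0]
    hull=hull[(hull[:,1]<rows[1])&(hull[:,1]>rows[0])&(hull[:,0]<cols[1])&(hull[:,0]>cols[0])]
    P=np.array([ray(c,q,z)[:2] for q in hull])
    f=least_squares(lambda x:np.linalg.norm(P-x[:2],axis=1)-x[2],[*P.mean(0),r],loss='soft_l1',f_scale=.002)
    return f.x.round(4),np.abs(f.fun).mean().round(4),len(P)
E
python3 - <<'E'
from fun import *
s=read_state();Rt=rotm(s['tcp_rot']);w=snapshot('wrist');c=cam('wrist',s)
print(s['ee_pos'])
for dz in(.0215,.019,.025):
    z=s['ee_pos'][2]-dz;x=rimfit(w,c,z);print(dz,x,(Rt.T@(np.r_[x[0][:2],s['ee_pos'][2]]-s['ee_pos'])).round(4))
# first image, pose then
im=cv2.cvtColor(cv2.imread('pics/w1.png'),cv2.COLOR_BGR2RGB)
s1=dict(ee_pos=[.51614625,-.08773411,.29956576],tcp_rot=[.668,-3.069,.003])
print(rimfit(im,cam('wrist',s1),.135,cols=(0,262),rows=(0,300)))
print('jar bottom',ray(c,(52,77),.006),ray(cam('wrist',s1),(80,87),.006),'mug hole w1',ray(cam('wrist',s1),(234.5,189.5),.07))
E
```

```text
[ 0.51739493 -0.07411384  0.26410538]
0.0215 (array([ 0.5421, -0.1365,  0.0627]), np.float64(0.0001), 29) [ 0.004  -0.067  -0.0001]
0.019 (array([ 0.5407, -0.1361,  0.0618]), np.float64(0.0001), 29) [ 0.0051 -0.066  -0.0001]
0.025 (array([ 0.5441, -0.137 ,  0.064 ]), np.float64(0.0001), 29) [ 0.0024 -0.0683 -0.0001]
(array([ 0.546 , -0.1441,  0.063 ]), np.float64(0.0001), 33)
jar bottom [ 0.52065139 -0.37821988  0.006     ] [ 0.52120116 -0.38082861  0.006     ] mug hole w1 [ 0.54658233 -0.14308251  0.07      ]
```

```bash
python3 - <<'E'
from plan import *
plan([.4933,-.3166,.264],toolR(115),0,step=.05)
E
```

```text
[[0.025,-0.042,0,0,0,0,0.0],[0.025,-0.042,0,0,0,0,0.0],[0.025,-0.042,0,0,-0.1,0,0.0],[0.025,-0.042,0,0.1,0,0,0.0],[0.024,-0.042,0,0,-0.1,0,0.0]]
end [ 0.4939 -0.3169  0.264 ]
```

{"method": "jog_arm", "body": {
  "series": [
    [0.025,-0.042,0,0,0,0,0],
    [0.025,-0.042,0,0,0,0,0],
    [0.025,-0.042,0,0,0,0,0],
    [0.025,-0.042,0,0,0,0,0],
    [0.025,-0.042,0,0,0,0,0]
  ]
}}

```text
time: 5.1
ee_pos: [0.4933, -0.3185, 0.2643]
tcp_rot: [0.68, -3.065, -0.002]
contact_force: [1.6, -0.3, -0.8]
finger_gap: 0.106
finger_force: 30.0
```

{"method": "jog_arm", "body": {
  "series": [
    [0,0,0,0,0,0,0],
    [0,0,0,0,0,0,0],
    [0,0,0,0,0,0,0]
  ]
}}

```text
time: 5.48
ee_pos: [0.4944, -0.3156, 0.2651]
tcp_rot: [0.684, -3.066, -0.002]
contact_force: [-0.0, 0.4, -1.8]
finger_gap: 0.111
finger_force: 30.0
```

```bash
python3 - <<'E'
from fun import *
s=read_state();Rt=rotm(s['tcp_rot']);w=snapshot('wrist');c=cam('wrist',s);cs=cam('side')
print(s['ee_pos'],s['qpos'],s['tcp_rot']);z=s['ee_pos'][2]-.025;x=rimfit(w,c,z);print(x)
sd=snapshot('side')
save(np.hstack([w[:,:420],cv2.resize(sd[240:420,240:420],(380,420))]),'w3.png')
E
```

```text
[ 0.4944374  -0.31558942  0.26512096] [ 0.50496428  0.32944249  0.02237628  1.69733085 -0.00894245  1.11620293
  2.53976339] [ 6.83802198e-01 -3.06585148e+00 -2.29389250e-03]
(array([ 0.5212, -0.3784,  0.0639]), np.float64(0.0001), 23)
```

View pics/w3.png

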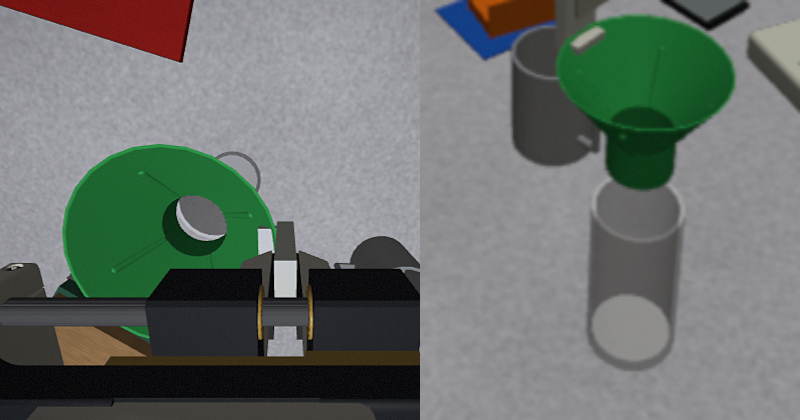

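{"method": "jog_arm", "body": {
  "series": [
    [0,0,0.02,0,0,0,0],
    [0,0,0.015,0,0,0,0],
    [0,0,0.01,0,0,0,0],
    [0,0,0.008,0,0,0,0],
    [0,0,0,0,0,0,0]
  ]
}}

```text
time: 6.2
ee_pos: [0.4937, -0.3172, 0.2121]
tcp_rot: [0.68, -3.066, -0.001]
contact_force: [0.1, -0.2, -1.0]
finger_gap: 0.105
finger_force: 30.0
```

{"method": "jog_arm", "body": {
  "series": [
    [0,0,0.005,0,0,0,0],
    [0,0,0.004,0,0,0,0],
    [0,0,0,0,0,0,0]
  ]
}}

```text
time: 6.58
ee_pos: [0.4938, -0.3174, 0.2034]
tcp_rot: [0.68, -3.067, -0.001]
contact_force: [-0.1, 0.5, -1.9]
finger_gap: 0.106
finger_force: 30.0
```

{"method": "jog_arm", "body": {
  "series": [
    [0,0,0.004,0,0,0,0],
    [0,0,0.003,0,0,0,0],
    [0,0,0.001,0,0,0,0],
    [0,0,0,0,0,0,0]
  ]
}}

```text
time: 7.08
ee_pos: [0.4951, -0.318, 0.1976]
tcp_rot: [-0.68, 3.065, -0.004]
contact_force: [-1.4, 2.3, 7.9]
finger_gap: 0.111
finger_force: 30.0
```

{"method": "jog_arm", "body": {
  "series": [
    [0,0,0.001,0,0,0,0],
    [0,0,0,0,0,0,0]
  ]
}}

```text
time: 7.32
ee_pos: [0.4953, -0.3182, 0.197]
tcp_rot: [-0.68, 3.064, -0.005]
contact_force: [-2.5, 2.3, 10.9]
finger_gap: 0.108
finger_force: 30.1
```

{"method": "jog_arm", "body": {
  "series": [
    [0,0,0,0,0,0,0.4],
    [0,0,0,0,0,0,0.4],
    [0,0,0,0,0,0,0.4],
    [0,0,-0.02,0,0,0,0.4],
    [0,0,-0.06,0,0,0,0.4]
  ]
}}

```text
time: 7.95
ee_pos: [0.4918, -0.3161, 0.2717]
tcp_rot: [0.679, -3.061, -0.009]
contact_force: [0.8, -0.6, -0.3]
finger_gap: 0.398
finger_force: 0.0
```

```bash
python3 - <<'E'
from fun import *
from plan import *
s=read_state();print(s['ee_pos'],s['tcp_rot'],s['finger_gap'])
w=snapshot('wrist');c=cam('wrist',s);x=rimfit(w,c,.173);print(x)
save(w,'w4.png')
plan([.48,.30,.25],toolR(-3),.34)
E
```

```text
[ 0.49175114 -0.31610487  0.27165675] [ 0.67882728 -3.06084264 -0.00906143] 0.39792834736139543
(array([ 0.5229, -0.378 ,  0.0635]), np.float64(0.0002), 25)
[[-0.021,0.047,0.003,0,0,9.8,0.34],[-0.012,0.05,0.002,0,0.1,9.8,0.34],[-0.003,0.052,0.003,0,0,9.8,0.34],[0.005,0.051,0.002,0,0,9.8,0.34],[0.014,0.05,0.003,0,0.1,9.8,0.34]]
[[0.022,0.047,0.002,0,0,9.9,0.34],[0.03,0.042,0.003,0,0.1,9.8,0.34],[0.037,0.036,0.003,0,0,9.9,0.34],[0.042,0.029,0.002,0,0.1,9.8,0.34],[0.047,0.022,0.003,0,0,9.9,0.34]]
[[0.05,0.014,0.002,0,0,9.8,0.34],[0.051,0.004,0.003,0.1,0.1,9.9,0.34]]
end [0.4796 0.2998 0.2499]
```

View pics/w4.png

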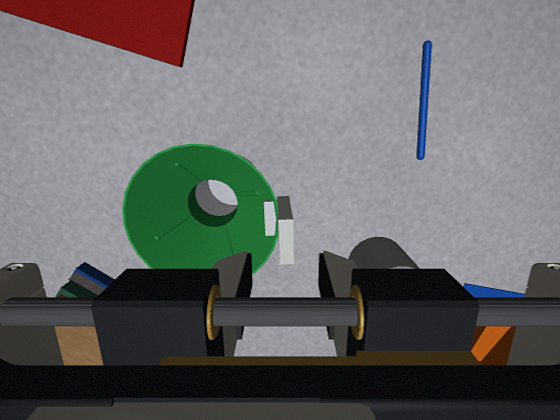

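{"method": "jog_arm", "body": {
  "series": [
    [-0.021,0.047,0.003,0,0,9.8,0.34],
    [-0.012,0.05,0.002,0,0,9.8,0.34],
    [-0.003,0.052,0.003,0,0,9.8,0.34],
    [0.005,0.051,0.002,0,0,9.8,0.34],
    [0.014,0.05,0.003,0,0,9.8,0.34]
  ]
}}

```text
time: 8.62
ee_pos: [0.4874, -0.0585, 0.2617]
tcp_rot: [0.658, 3.071, 0.0]
contact_force: [0.2, 0.5, 0.0]
finger_gap: 0.336
finger_force: 0.0
```

{"method": "jog_arm", "body": {
  "series": [
    [0.022,0.047,0.002,0,0,9.9,0.34],
    [0.03,0.042,0.003,0,0,9.8,0.34],
    [0.037,0.036,0.003,0,0,9.9,0.34],
    [0.042,0.029,0.002,0,0,9.8,0.34],
    [0.047,0.022,0.003,0,0,9.9,0.34]
  ]
}}

```text
time: 9.25
ee_pos: [0.4777, 0.1943, 0.249]
tcp_rot: [1.859, 2.532, 0.001]
contact_force: [1.3, -0.1, -0.2]
finger_gap: 0.339
finger_force: 0.0
```

{"method": "jog_arm", "body": {
  "series": [
    [0.05,0.014,0.002,0,0,9.8,0.34],
    [0.051,0.004,0.003,0,0,9.9,0.34],
    [0,0,0,0,0,0,0.34],
    [0,0,0,0,0,0,0.34]
  ]
}}

```text
time: 9.75
ee_pos: [0.4725, 0.2954, 0.2435]
tcp_rot: [2.257, 2.185, -0.002]
contact_force: [0.4, -0.2, -0.4]
finger_gap: 0.345
finger_force: 0.0
```

```bash
cat > sw.py <<'E'
from m import *
from plan import *
def sweets(show=None,z=.021,cols=None):
    s=read_state();w=snapshot('wrist');c=cam('wrist',s)
    h=cv2.cvtColor(w,cv2.COLOR_RGB2HSV).astype(int)
    red=((h[...,0]<8)|(h[...,0]>172))&(h[...,1]>150)&(h[...,2]>90)
    print('tcp',s['ee_pos'].round(4),'t',s['time'],'q7',s['qpos'][6].round(2),np.degrees(np.arctan2(*rotm(s['tcp_rot'])[[1,0],1])).round(1))
    out=[]
    for q,st in blobs(red,25):
        if st[4]<3000: out.append(ray(c,q,z)[:2]);print(q.round(1),st[2:],ray(c,q,z).round(4)[:2])
    if show: save(w,show)
    return s,w,c,out
E
python3 - <<'E'
from sw import *
s,w,c,o=sweets('w5.png')
E
```

```text
tcp [0.4725 0.2954 0.2435] t 9.75 q7 -0.68 -1.8
[326.4  75.7] [ 15  16 173] [0.5215 0.4149]
[262.  136.7] [ 13  14 147] [0.4486 0.353 ]
[310.5 151.1] [ 14  13 146] [0.5038 0.335 ]
[314.7 189.8] [ 13  13 133] [0.5085 0.2892]
[259.  192.2] [ 13  13 134] [0.4414 0.2882]
```

View pics/w5.png

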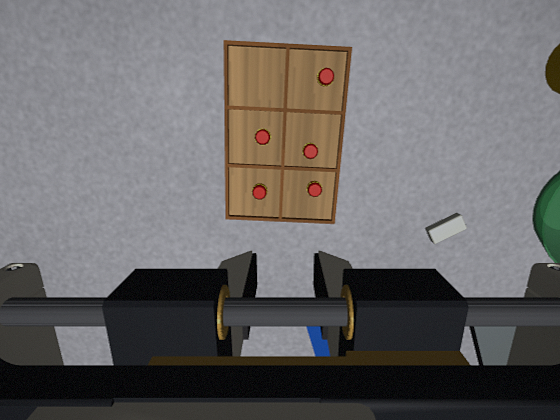

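```bash
python3 - <<'E'
from plan import *
p,r=plan([.4414,.2882,.0235],toolR(-3),.34,via=[([.4414,.2882,.10],toolR(-3))])
E
```

```text
[[-0.002,-0.01,0.048,0,0,0.4,0.34],[-0.003,-0.011,0.048,0,0,0.3,0.34],[-0.002,-0.01,0.048,0,0.1,0.4,0.34],[0,0,0.038,0,0,0,0.34],[-0.001,0,0.038,0,0,0,0.34]]
end [0.4416 0.2877 0.0237]
```

{"method": "jog_arm", "body": {
  "series": [
    [-0.002,-0.01,0.048,0,0,0.4,0.34],
    [-0.003,-0.011,0.048,0,0,0.3,0.34],
    [-0.002,-0.01,0.048,0,0,0.4,0.34],
    [0,0,0,0,0,0,0.34],
    [0,0,0,0,0,0,0.34]
  ]
}}

```text
time: 10.42
ee_pos: [0.4432, 0.2899, 0.1017]
tcp_rot: [2.28, 2.16, 0.004]
contact_force: [0.5, 0.4, 0.7]
finger_gap: 0.342
finger_force: 0.0
```

```bash
python3 - <<'E'
from sw import *
s,w,c,o=sweets()
plan([.4414,.2882,.0235],toolR(-3),.34,step=.03)
E
```

```text
tcp [0.4432 0.2899 0.1017] t 10.425 q7 -0.76 -3.1
[394.2  36.2] [ 25  29 505] [0.5212 0.415 ]
[287. 140.] [ 21  23 387] [0.4487 0.3534]
[364.4 161.2] [ 22  22 379] [0.5037 0.3355]
[369.3 220.7] [ 21  20 321] [0.5084 0.2899]
[281.9 226.6] [ 21  20 321] [0.4414 0.2888]
[[-0.001,-0.001,0.026,0.1,0,0,0.34],[-0.001,-0.001,0.026,0,-0.1,0,0.34],[-0.001,0,0.027,0.1,0,-0.1,0.34]]
end [0.4417 0.2878 0.0232]
```

{"method": "jog_arm", "body": {
  "series": [
    [-0.001,-0.001,0.026,0,0,0,0.34],
    [-0.001,-0.001,0.026,0,0,0,0.34],
    [-0.001,0,0.026,0,0,0,0.34],
    [0,0,0,0,0,0,0.34],
    [0,0,0,0,0,0,0]
  ]
}}

```text
time: 11.1
ee_pos: [0.4409, 0.2881, 0.0239]
tcp_rot: [2.279, 2.161, 0.005]
contact_force: [-0.8, -0.3, 0.6]
finger_gap: 0.269
finger_force: 0.0
```

{"method": "jog_arm", "body": {
  "series": [
    [0,0,0,0,0,0,0],
    [0,0,0,0,0,0,0],
    [0,0,0,0,0,0,0],
    [0,0,0,0,0,0,0]
  ]
}}

```text
time: 11.6
ee_pos: [0.4407, 0.2882, 0.0237]
tcp_rot: [2.279, 2.162, 0.005]
contact_force: [0.4, -1.3, 7.7]
finger_gap: 0.178
finger_force: 30.0
```

{"method": "jog_arm", "body": {
  "series": [
    [0,0,-0.02,0,0,0,0],
    [0,0,-0.03,0,0,0,0],
    [0,0,-0.05,0,0,0,0],
    [0,0,-0.05,0,0,0,0],
    [0,0,0,0,0,0,0]
  ]
}}

```text
time: 12.22
ee_pos: [0.442, 0.2892, 0.1769]
tcp_rot: [2.278, 2.161, 0.015]
contact_force: [0.0, -0.0, -0.2]
finger_gap: 0.18
finger_force: 30.0
```

```bash
python3 - <<'E'
from sw import *
plan([.55,.06,.20],toolR(3.5),0,step=.055)
E
```

```text
[[-0.045,0.024,-0.005,0.1,-0.1,-1.3,0.0],[-0.045,0.023,-0.005,0.1,-0.1,-1.3,0.0],[-0.046,0.022,-0.004,0.1,0,-1.3,0.0],[-0.046,0.021,-0.005,0.1,-0.1,-1.3,0.0],[-0.046,0.02,-0.004,0.1,0,-1.3,0.0]]
end [0.5502 0.0602 0.1998]
```

{"method": "jog_arm", "body": {
  "series": [
    [-0.045,0.024,-0.005,0,0,-1.3,0],
    [-0.045,0.023,-0.005,0,0,-1.3,0],
    [-0.046,0.022,-0.004,0,0,-1.3,0],
    [-0.046,0.021,-0.005,0,0,-1.3,0],
    [-0.046,0.02,-0.004,0,0,-1.3,0]
  ]
}}

```text
time: 12.85
ee_pos: [0.5475, 0.0566, 0.1947]
tcp_rot: [-2.152, -2.288, 0.001]
contact_force: [1.4, 0.1, -0.3]
finger_gap: 0.183
finger_force: 30.0
```

{"method": "jog_arm", "body": {
  "series": [
    [0,0,0,0,0,0,0],
    [0,0,0,0,0,0,0],
    [0,0,0,0,0,0,0]
  ]
}}

```text
time: 13.22
ee_pos: [0.5466, 0.0599, 0.1945]
tcp_rot: [-2.149, -2.29, 0.001]
contact_force: [0.1, -0.6, -0.8]
finger_gap: 0.181
finger_force: 30.0
```

```bash
python3 - <<'E'
from sw import *
s,w,c,o=sweets('w6.png');print(s['finger_gap'],s['ee_pos'])
measure(w,s,'wrist')
E
```

```text
tcp [0.5466 0.0599 0.1945] t 13.225 q7 -0.11 3.6
[285.1 271.5] [ 29  28 648] [ 0.5525 -0.028 ]
0.18107403313293655 [0.54663781 0.05991598 0.19454377]
sweets
[285.2 272.6] 548 [ 0.5528 -0.0298]
mat [295. 171.] 5318 [0.5748 0.0651] size [0.139 0.109] yaw [ 14. -71.] circ [0.574  0.0687] ((310.186767578125, 185.3449249267578), 80.01570129394531)
```

View pics/w6.png

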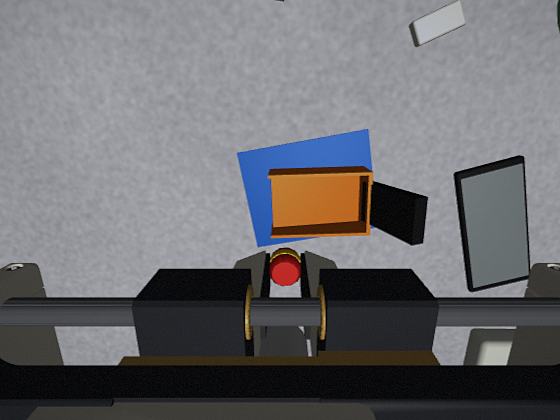

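```bash
python3 - <<'E'
from sw import *
s=read_state();c=cam('wrist',s)
P=[ray(c,q,.044)[:2] for q in((269,170),(371,167),(371,236),(271,239))];print(np.round(P,4))
m=np.mean(P,0);d=(P[1]+P[2]-P[0]-P[3]);y=np.degrees(np.arctan2(d[1],d[0]));print('scoop',m,y,np.linalg.norm(d)/2,np.linalg.norm(P[0]-P[3]))
G=[ray(c,q,.0985)[:2] for q in((426,198),(422,243))];print('grip top',np.round(G,4),np.mean(G,0))
# predicted grip top outer edge
S=np.r_[m,.002];Rs=R.from_euler('z',y,degrees=True).as_matrix()
for x,yy,z in((74.6+5.6,0,96.5-2),(66,0,73),(14,14,0)):print(S+Rs@np.array([x,yy,z])/1000)
plan([*(S+Rs@[.014,.014,0])[:2],.11],toolR(y),0,step=.05)
E
```

```text
[[0.5299 0.0897]
 [0.6261 0.0987]
 [0.6362 0.0293]
 [0.5353 0.0196]]
scoop [0.58187897 0.0593131 ] 5.431301869659431 0.09896481202768219 0.07031073653365408
grip top [[0.6581 0.0844]
 [0.6623 0.0459]] [0.66019852 0.06513886]
[0.66171891 0.06690421 0.0965    ]
[0.64758266 0.06556015 0.075     ]
[0.59449099 0.07457538 0.002     ]
[[0.006,0.024,0.042,0,0,-0.9,0.0],[0.005,0.025,0.043,0,0,-0.9,0.0]]
end [0.5948 0.0744 0.1096]
```

{"method": "jog_arm", "body": {
  "series": [
    [0.006,0.024,0.042,0,0,-0.9,0],
    [0.005,0.025,0.043,0,0,-0.9,0],
    [0,0,0.03,0,0,0,0],
    [0,0,0.028,0,0,0,0],
    [0,0,0,0,0,0,0]
  ]
}}

```text
time: 13.9
ee_pos: [0.593, 0.0736, 0.0496]
tcp_rot: [-2.112, -2.321, 0.006]
contact_force: [-0.2, 0.1, 0.3]
finger_gap: 0.182
finger_force: 30.0
```

{"method": "jog_arm", "body": {
  "series": [
    [0,0,0,0,0,0,0],
    [0,0,0,0,0,0,0.3],
    [0,0,0,0,0,0,0.3],
    [0,0,0,0,0,0,0.3],
    [0,0,-0.06,0,0,0,0.34]
  ]
}}

```text
time: 14.52
ee_pos: [0.5911, 0.0719, 0.1075]
tcp_rot: [-2.112, -2.316, 0.014]
contact_force: [0.9, -0.3, 0.3]
finger_gap: 0.331
finger_force: 0.0
```

```bash
python3 - <<'E'
from sw import *
s,w,c,o=sweets(z=.028);print(s['finger_gap'])
p,r=plan([.5085,.289,.10],toolR(-3),.34,step=.06)
E
```

```text
tcp [0.5911 0.0719 0.1075] t 14.525 q7 -0.1 5.3
[297.3 223.5] [ 21  20 332] [0.5997 0.0742]
0.33057141361490977
[[0.056,-0.017,0.005,0.1,0,2.1,0.34],[0.055,-0.02,0.005,0.1,0,2.1,0.34],[0.054,-0.021,0.004,0.1,0,2,0.34],[0.054,-0.024,0.005,0,0,2.1,0.34]]
end [0.5082 0.289  0.0997]
```

{"method": "jog_arm", "body": {
  "series": [
    [0.056,-0.017,0.005,0,0,2.1,0.34],
    [0.055,-0.02,0.005,0,0,2.1,0.34],
    [0.054,-0.021,0.004,0,0,2,0.34],
    [0.054,-0.024,0.005,0,0,2.1,0.34],
    [0,0,0,0,0,0,0.34]
  ]
}}

```text
time: 15.2
ee_pos: [0.5016, 0.2959, 0.0931]
tcp_rot: [-2.265, -2.171, -0.003]
contact_force: [-0.2, -0.6, -1.0]
finger_gap: 0.339
finger_force: 0.0
```

{"method": "jog_arm", "body": {
  "series": [
    [0,0,0,0,0,0,0.34],
    [0,0,0,0,0,0,0.34]
  ]
}}

```text
time: 15.45
ee_pos: [0.5066, 0.2866, 0.0932]
tcp_rot: [2.282, 2.158, 0.0]
contact_force: [0.6, -0.5, 0.6]
finger_gap: 0.339
finger_force: 0.0
```

```bash
python3 - <<'E'
from sw import *
s,w,c,o=sweets()
t=min(o,key=lambda q:np.linalg.norm(q-s['ee_pos'][:2]));print(t)
plan([*t,.0235],toolR(-3),.34,step=.03)
E
```

```text
tcp [0.5066 0.2866 0.0932] t 15.45 q7 -0.65 -3.2
[296.5  32.8] [ 25  29 562] [0.5213 0.4149]
[194.3 141.1] [ 24  24 444] [0.4489 0.3532]
[276.3 162.8] [ 23  23 401] [0.5037 0.3355]
[286.6 224.5] [ 22  22 353] [0.5084 0.2897]
[0.50842739 0.2897483 ]
[[0.001,0.001,0.023,0,0,-0.1,0.34],[0.001,0,0.023,0,0,-0.1,0.34],[0.001,0.001,0.024,0,0,0,0.34]]
end [0.5088 0.2894 0.0232]
```

{"method": "jog_arm", "body": {
  "series": [
    [0.001,0.001,0.023,0,0,0,0.34],
    [0.001,0,0.023,0,0,0,0.34],
    [0,0.001,0.023,0,0,0,0.34],
    [0,0,0,0,0,0,0.34],
    [0,0,0,0,0,0,0]
  ]
}}

```text
time: 16.12
ee_pos: [0.5084, 0.2899, 0.0247]
tcp_rot: [2.281, 2.16, 0.001]
contact_force: [0.0, -0.6, 0.5]
finger_gap: 0.274
finger_force: 0.0
```

{"method": "jog_arm", "body": {
  "series": [
    [0,0,0,0,0,0,0],
    [0,0,0,0,0,0,0],
    [0,0,0,0,0,0,0],
    [0,0,0,0,0,0,0]
  ]
}}

```text
time: 16.62
ee_pos: [0.5084, 0.2907, 0.0251]
tcp_rot: [2.279, 2.161, 0.003]
contact_force: [0.1, -1.0, 6.4]
finger_gap: 0.176
finger_force: 30.0
```

{"method": "jog_arm", "body": {
  "series": [
    [0,0,-0.02,0,0,0,0],
    [0,0,-0.03,0,0,0,0],
    [0,0,-0.04,0,0,0,0],
    [0,0,0,0,0,0,0]
  ]
}}

```text
time: 17.12
ee_pos: [0.5099, 0.2923, 0.1186]
tcp_rot: [2.278, 2.161, 0.012]
contact_force: [0.5, 0.2, -0.4]
finger_gap: 0.179
finger_force: 30.0
```

```bash
cat > drop.py <<'E'
from sw import *
import sys
def sp(x,y,S=(.581,.0595),yaw=5.4):
    a=np.radians(yaw);return S[0]+x*np.cos(a)-y*np.sin(a),S[1]+x*np.sin(a)+y*np.cos(a)
if __name__=='__main__':
    x,y=map(float,sys.argv[1:3]);q=sp(x/1e3,y/1e3);s=read_state();print(s['finger_gap'],s['finger_force'],q)
    p,r=plan([*q,.11],toolR(5.4),0,step=.055)
E
python3 drop.py 14 -14
```

```text
0.17884835367474983 29.9996817111969 (np.float64(0.5962553838909023), np.float64(0.04687964888201608))
[[-0.048,0.02,0.002,0.1,0,-1.7,0.0],[-0.049,0.018,0.002,0.1,-0.1,-1.7,0.0],[-0.049,0.017,0.001,0.1,0,-1.7,0.0],[-0.05,0.016,0.002,0,-0.1,-1.7,0.0],[-0.05,0.014,0.001,0.1,0,-1.6,0.0]]
end [0.5967 0.0467 0.1102]
```

{"method": "jog_arm", "body": {
  "series": [
    [-0.048,0.02,0.002,0,0,-1.7,0],
    [-0.049,0.018,0.002,0,0,-1.7,0],
    [-0.049,0.017,0.001,0,0,-1.7,0],
    [-0.05,0.016,0.002,0,0,-1.7,0],
    [-0.05,0.014,0.001,0,0,-1.6,0]
  ]
}}

```text
time: 17.75
ee_pos: [0.594, 0.0434, 0.1059]
tcp_rot: [-2.113, -2.324, 0.001]
contact_force: [0.1, -0.4, 0.4]
finger_gap: 0.177
finger_force: 30.0
```

{"method": "jog_arm", "body": {
  "series": [
    [0,0,0,0,0,0,0],
    [0,0,0,0,0,0,0],
    [0,0,0.03,0,0,0,0],
    [0,0,0.028,0,0,0,0],
    [0,0,0,0,0,0,0]
  ]
}}

```text
time: 18.38
ee_pos: [0.5913, 0.0471, 0.0459]
tcp_rot: [-2.108, -2.323, 0.005]
contact_force: [-0.1, -0.7, 0.3]
finger_gap: 0.18
finger_force: 30.0
```

{"method": "jog_arm", "body": {
  "series": [
    [0,0,0,0,0,0,0],
    [0,0,0,0,0,0,0.3],
    [0,0,0,0,0,0,0.3],
    [0,0,0,0,0,0,0.3],
    [0,0,-0.06,0,0,0,0.34]
  ]
}}

```text
time: 19.0
ee_pos: [0.5896, 0.0442, 0.1035]
tcp_rot: [-2.11, -2.317, 0.014]
contact_force: [0.5, 0.7, 0.4]
finger_gap: 0.334
finger_force: 0.0
```

```bash
python3 - <<'E'
from sw import *
s,w,c,o=sweets(z=.028);print(s['finger_gap'])
p,r=plan([.5038,.335,.095],toolR(-3),.34,step=.06)
E
```

```text
tcp [0.5896 0.0442 0.1035] t 19.0 q7 -0.05 5.4
[303.3 189.6] [ 23  22 392] [0.5995 0.0741]
[297.3 227.1] [ 23  21 356] [0.5982 0.0451]
0.3341858179179137
[[0.05,-0.011,0.003,0,0,1.4,0.34],[0.049,-0.012,0.003,0.1,0,1.4,0.34],[0.049,-0.013,0.003,0,0,1.4,0.34],[0.049,-0.015,0.003,0.1,0,1.4,0.34],[0.048,-0.016,0.004,0,0,1.4,0.34]]
[[0.048,-0.017,0.003,0.1,0,1.4,0.34]]
end [0.5034 0.3354 0.0954]
```

{"method": "jog_arm", "body": {
  "series": [
    [0.05,-0.011,0.003,0,0,1.4,0.34],
    [0.049,-0.012,0.003,0,0,1.4,0.34],
    [0.049,-0.013,0.003,0,0,1.4,0.34],
    [0.049,-0.015,0.003,0,0,1.4,0.34],
    [0.048,-0.016,0.004,0,0,1.4,0.34]
  ]
}}

```text
time: 19.68
ee_pos: [0.516, 0.2884, 0.0925]
tcp_rot: [2.254, 2.188, 0.002]
contact_force: [1.0, 0.8, 0.1]
finger_gap: 0.342
finger_force: 0.0
```

{"method": "jog_arm", "body": {
  "series": [
    [0.048,-0.017,0.003,0,0,1.4,0.34],
    [0,0,0,0,0,0,0.34],
    [0,0,0,0,0,0,0.34],
    [0,0,0,0,0,0,0.34]
  ]
}}

```text
time: 20.18
ee_pos: [0.5017, 0.3332, 0.0891]
tcp_rot: [2.281, 2.158, -0.0]
contact_force: [0.4, 0.9, -0.3]
finger_gap: 0.342
finger_force: 0.0
```

```bash
cat > near.py <<'E'
from sw import *
s,w,c,o=sweets()
t=min(o,key=lambda q:np.linalg.norm(q-s['ee_pos'][:2]));print(t)
plan([*t,.0235],toolR(-3),.34,step=.03)
E
python3 near.py
```

```text
tcp [0.5017 0.3332 0.0891] t 20.175 q7 -0.71 -3.2
[307.5 110.9] [ 25  25 472] [0.5213 0.4151]
[208.7 207.7] [ 23  22 392] [0.4489 0.3535]
[287.  227.3] [ 22  21 358] [0.5038 0.3356]
[0.50378095 0.33557844]
[[0.001,0.001,0.022,0,0,-0.1,0.34],[0.001,0,0.022,0,0,0,0.34],[0,0.001,0.022,0,0,-0.1,0.34]]
end [0.5038 0.3351 0.0231]
```

{"method": "jog_arm", "body": {
  "series": [
    [0.001,0.001,0.022,0,0,0,0.34],
    [0.001,0,0.022,0,0,0,0.34],
    [0,0.001,0.021,0,0,0,0.34],
    [0,0,0,0,0,0,0.34],
    [0,0,0,0,0,0,0]
  ]
}}

```text
time: 20.85
ee_pos: [0.5032, 0.337, 0.0244]
tcp_rot: [2.28, 2.161, 0.001]
contact_force: [0.8, 0.7, -1.0]
finger_gap: 0.277
finger_force: 0.0
```

{"method": "jog_arm", "body": {
  "series": [
    [0,0,0,0,0,0,0],
    [0,0,0,0,0,0,0],
    [0,0,0,0,0,0,0],
    [0,0,0,0,0,0,0]
  ]
}}

```text
time: 21.35
ee_pos: [0.5033, 0.3375, 0.0249]
tcp_rot: [2.279, 2.162, 0.002]
contact_force: [-0.3, -0.3, 6.3]
finger_gap: 0.177
finger_force: 30.0
```

{"method": "jog_arm", "body": {
  "series": [
    [0,0,-0.02,0,0,0,0],
    [0,0,-0.03,0,0,0,0],
    [0,0,-0.04,0,0,0,0],
    [0,0,0,0,0,0,0]
  ]
}}

```text
time: 21.85
ee_pos: [0.5051, 0.3389, 0.1187]
tcp_rot: [2.279, 2.161, 0.012]
contact_force: [-0.4, 0.3, -0.3]
finger_gap: 0.179
finger_force: 30.0
```

```bash
sed -i 's/\.11\],/.114],/' drop.py; python3 drop.py -6 14
```

```text
0.17874996294607434 29.9997541308403 (np.float64(0.5737091118259223), np.float64(0.07287321762453203))
[[-0.052,0.017,0.001,0.1,-0.1,-1.7,0.0],[-0.053,0.015,0.001,0.1,0,-1.7,0.0],[-0.053,0.013,0.001,0.1,-0.1,-1.7,0.0],[-0.054,0.012,0.001,0,0,-1.7,0.0],[-0.054,0.01,0,0.1,-0.1,-1.6,0.0]]
end [0.5739 0.0731 0.1142]
```

{"method": "jog_arm", "body": {
  "series": [
    [-0.052,0.017,0.001,0,0,-1.7,0],
    [-0.053,0.015,0.001,0,0,-1.7,0],
    [-0.053,0.013,0.001,0,0,-1.7,0],
    [-0.054,0.013,0.001,0,0,-1.7,0],
    [-0.054,0.012,0,0,0,-1.6,0]
  ]
}}

```text
time: 22.48
ee_pos: [0.5741, 0.0697, 0.1098]
tcp_rot: [-2.113, -2.324, 0.001]
contact_force: [1.4, 0.2, 0.5]
finger_gap: 0.18
finger_force: 30.0
```

{"method": "jog_arm", "body": {
  "series": [
    [0,0,0,0,0,0,0],
    [0,0,0,0,0,0,0],
    [0,0,0.03,0,0,0,0],
    [0,0,0.028,0,0,0,0],
    [0,0,0,0,0,0,0]
  ]
}}

```text
time: 23.1
ee_pos: [0.5717, 0.0734, 0.0499]
tcp_rot: [-2.108, -2.323, 0.006]
contact_force: [-0.6, 0.0, 0.7]
finger_gap: 0.178
finger_force: 30.0
```

{"method": "jog_arm", "body": {
  "series": [
    [0,0,0,0,0,0,0],
    [0,0,0,0,0,0,0.3],
    [0,0,0,0,0,0,0.3],
    [0,0,0,0,0,0,0.3],
    [0,0,-0.06,0,0,0,0.34]
  ]
}}

```text
time: 23.72
ee_pos: [0.57, 0.0707, 0.1077]
tcp_rot: [-2.11, -2.318, 0.014]
contact_force: [-0.0, 0.5, -0.6]
finger_gap: 0.33
finger_force: 0.0
```

```bash
python3 - <<'E'
from sw import *
s,w,c,o=sweets(z=.028);print(s['finger_gap'])
p,r=plan([.4487,.353,.095],toolR(-3),.34,step=.06)
E
```

```text
tcp [0.57   0.0707 0.1077] t 23.725 q7 -0.1 5.4
[325.  224.4] [ 22  20 330] [0.5997 0.0742]
[302.  227.3] [ 21  21 341] [0.5825 0.0702]
[311.8 258.3] [ 9 17 65] [0.5931 0.0452]
0.33022201198825984
[[0.049,-0.017,0.004,0,0,1.4,0.34],[0.048,-0.018,0.004,0.1,0,1.4,0.34],[0.048,-0.019,0.004,0,0,1.4,0.34],[0.047,-0.021,0.004,0.1,0,1.4,0.34],[0.047,-0.022,0.004,0,0,1.4,0.34]]
[[0.046,-0.022,0.003,0.1,0,1.4,0.34]]
end [0.4489 0.353  0.0953]
```

{"method": "jog_arm", "body": {
  "series": [
    [0.049,-0.017,0.004,0,0,1.4,0.34],
    [0.048,-0.018,0.004,0,0,1.4,0.34],
    [0.048,-0.019,0.004,0,0,1.4,0.34],
    [0.047,-0.021,0.004,0,0,1.4,0.34],
    [0.047,-0.022,0.004,0,0,1.4,0.34]
  ]
}}

```text
time: 24.4
ee_pos: [0.4665, 0.3075, 0.0924]
tcp_rot: [2.254, 2.188, 0.002]
contact_force: [0.2, 0.3, -0.2]
finger_gap: 0.336
finger_force: 0.0
```

{"method": "jog_arm", "body": {
  "series": [
    [0.046,-0.022,0.003,0,0,1.4,0.34],
    [0,0,0,0,0,0,0.34],
    [0,0,0,0,0,0,0.34],
    [0,0,0,0,0,0,0.34]
  ]
}}

```text
time: 24.9
ee_pos: [0.4472, 0.3509, 0.0891]
tcp_rot: [2.281, 2.158, -0.0]
contact_force: [0.5, 0.5, 0.1]
finger_gap: 0.34
finger_force: 0.0
```

```bash
python3 near.py
```

```text
tcp [0.4472 0.3509 0.0891] t 24.9 q7 -0.8 -3.2
[390. 134.] [ 25  25 459] [0.5212 0.4152]
[286.2 227. ] [ 22  21 362] [0.4488 0.3535]
[0.44877505 0.35348844]
[[0.001,0,0.022,0,0,-0.1,0.34],[0.001,0.001,0.022,0,0,0,0.34],[0.001,0,0.022,0,0,-0.1,0.34]]
end [0.4485 0.3538 0.0232]
```

{"method": "jog_arm", "body": {
  "series": [
    [0.001,0,0.022,0,0,0,0.34],
    [0.001,0.001,0.022,0,0,0,0.34],
    [0,0,0.021,0,0,0,0.34],
    [0,0,0,0,0,0,0.34],
    [0,0,0,0,0,0,0]
  ]
}}

```text
time: 25.58
ee_pos: [0.448, 0.3542, 0.0247]
tcp_rot: [2.28, 2.16, 0.001]
contact_force: [0.3, -0.8, 0.9]
finger_gap: 0.279
finger_force: 0.0
```

{"method": "jog_arm", "body": {
  "series": [
    [0,0,0,0,0,0,0],
    [0,0,0,0,0,0,0],
    [0,0,0,0,0,0,0],
    [0,0,0,0,0,0,0]
  ]
}}

```text
time: 26.08
ee_pos: [0.448, 0.3549, 0.025]
tcp_rot: [2.279, 2.162, 0.003]
contact_force: [-0.3, -0.1, 5.6]
finger_gap: 0.178
finger_force: 30.0
```

{"method": "jog_arm", "body": {
  "series": [
    [0,0,-0.02,0,0,0,0],
    [0,0,-0.03,0,0,0,0],
    [0,0,-0.04,0,0,0,0],
    [0,0,0,0,0,0,0]
  ]
}}

```text
time: 26.58
ee_pos: [0.4493, 0.3567, 0.1185]
tcp_rot: [2.279, 2.162, 0.012]
contact_force: [-0.2, -0.5, 0.0]
finger_gap: 0.182
finger_force: 30.0
```

```bash
python3 drop.py -6 -14
```

```text
0.18185323556847824 29.99998390674591 (np.float64(0.5763441445988406), np.float64(0.04499748261564579))
[[-0.044,0.02,0.001,0,0,-1.2,0.0],[-0.044,0.02,0,0.1,0,-1.2,0.0],[-0.044,0.019,0,0,-0.1,-1.2,0.0],[-0.045,0.018,0.001,0.1,0,-1.2,0.0],[-0.045,0.017,0.001,0,-0.1,-1.2,0.0]]
[[-0.045,0.015,0,0.1,0,-1.2,0.0],[-0.046,0.015,0.001,0,-0.1,-1.2,0.0]]
end [0.5765 0.0447 0.1138]
```

{"method": "jog_arm", "body": {
  "series": [
    [-0.044,0.02,0.001,0,0,-1.2,0],
    [-0.044,0.02,0,0,0,-1.2,0],
    [-0.044,0.019,0,0,0,-1.2,0],
    [-0.045,0.018,0.001,0,0,-1.2,0],
    [-0.045,0.017,0.001,0,0,-1.2,0]
  ]
}}

```text
time: 27.2
ee_pos: [0.5387, 0.1301, 0.111]
tcp_rot: [-2.162, -2.279, 0.001]
contact_force: [-0.3, 1.1, 0.1]
finger_gap: 0.177
finger_force: 30.0
```

{"method": "jog_arm", "body": {
  "series": [
    [-0.045,0.015,0,0,0,-1.2,0],
    [-0.046,0.015,0,0,0,-1.2,0],
    [0,0,0,0,0,0,0],
    [0,0,0,0,0,0,0]
  ]
}}

```text
time: 27.7
ee_pos: [0.5737, 0.0429, 0.1107]
tcp_rot: [-2.115, -2.322, 0.001]
contact_force: [-0.4, 1.1, -0.2]
finger_gap: 0.178
finger_force: 30.0
```

{"method": "jog_arm", "body": {
  "series": [
    [0,0,0.03,0,0,0,0],
    [0,0,0.028,0,0,0,0],
    [0,0,0,0,0,0,0]
  ]
}}

```text
time: 28.08
ee_pos: [0.5715, 0.0445, 0.051]
tcp_rot: [-2.109, -2.323, 0.005]
contact_force: [-0.8, -0.1, -0.5]
finger_gap: 0.178
finger_force: 30.0
```

{"method": "jog_arm", "body": {
  "series": [
    [0,0,0,0,0,0,0],
    [0,0,0,0,0,0,0.3],
    [0,0,0,0,0,0,0.3],
    [0,0,0,0,0,0,0.3],
    [0,0,-0.06,0,0,0,0.34]
  ]
}}

```text
time: 28.7
ee_pos: [0.5699, 0.042, 0.1087]
tcp_rot: [-2.11, -2.318, 0.013]
contact_force: [1.0, -0.0, 0.4]
finger_gap: 0.331
finger_force: 0.0
```

```bash
python3 - <<'E'
from sw import *
s,w,c,o=sweets(z=.028);print(s['finger_gap'])
p,r=plan([.5213,.415,.095],toolR(-3),.34,step=.06)
E
```

```text
tcp [0.5699 0.042  0.1087] t 28.7 q7 -0.04 5.4
[330.2 187.6] [ 23  22 379] [0.5998 0.0742]
[306.2 190.2] [ 23  23 385] [0.5824 0.0706]
[322.9 224.4] [ 22  20 344] [0.5982 0.0451]
[299.3 226.8] [ 22  21 354] [0.5804 0.0415]
0.3305356613752277
[[0.054,-0.003,0.003,0,0,1.2,0.34],[0.054,-0.004,0.004,0,0,1.2,0.34],[0.053,-0.005,0.003,0.1,0,1.2,0.34],[0.053,-0.006,0.004,0,0,1.2,0.34],[0.053,-0.008,0.003,0.1,0,1.2,0.34]]
[[0.053,-0.009,0.004,0,0,1.2,0.34],[0.053,-0.009,0.003,0.1,0,1.2,0.34]]
end [0.5217 0.4145 0.0955]
```

{"method": "jog_arm", "body": {
  "series": [
    [0.054,-0.003,0.003,0,0,1.2,0.34],
    [0.054,-0.004,0.004,0,0,1.2,0.34],
    [0.053,-0.005,0.003,0,0,1.2,0.34],
    [0.053,-0.006,0.004,0,0,1.2,0.34],
    [0.053,-0.008,0.003,0,0,1.2,0.34]
  ]
}}

```text
time: 29.38
ee_pos: [0.5346, 0.3096, 0.0963]
tcp_rot: [2.235, 2.208, 0.002]
contact_force: [0.6, -0.7, -0.9]
finger_gap: 0.34
finger_force: 0.0
```

{"method": "jog_arm", "body": {
  "series": [
    [0.053,-0.009,0.004,0,0,1.2,0.34],
    [0.053,-0.009,0.003,0,0,1.2,0.34],
    [0,0,0,0,0,0,0.34],
    [0,0,0,0,0,0,0.34],
    [0,0,0,0,0,0,0.34]
  ]
}}

```text
time: 30.0
ee_pos: [0.5199, 0.4122, 0.0891]
tcp_rot: [2.281, 2.158, -0.001]
contact_force: [-0.0, 0.0, 0.4]
finger_gap: 0.34
finger_force: 0.0
```

```bash
python3 near.py
```

```text
tcp [0.5199 0.4122 0.0891] t 30.0 q7 -0.79 -3.2
[286.  226.7] [ 21  22 349] [0.5213 0.415 ]
[0.52133197 0.41504701]
[[0.001,0,0.022,0,0,-0.1,0.34],[0.001,0.001,0.022,0,0,0,0.34],[0.001,0,0.022,0,0,-0.1,0.34]]
end [0.5211 0.4152 0.0232]
```

{"method": "jog_arm", "body": {
  "series": [
    [0.001,0,0.022,0,0,0,0.34],
    [0.001,0.001,0.022,0,0,0,0.34],
    [0,0,0.021,0,0,0,0.34],
    [0,0,0,0,0,0,0.34],
    [0,0,0,0,0,0,0]
  ]
}}

```text
time: 30.68
ee_pos: [0.5199, 0.4163, 0.0238]
tcp_rot: [-2.279, -2.162, 0.0]
contact_force: [0.1, 0.8, -0.1]
finger_gap: 0.275
finger_force: 0.0
```

{"method": "jog_arm", "body": {
  "series": [
    [0,0,0,0,0,0,0],
    [0,0,0,0,0,0,0],
    [0,0,0,0,0,0,0],
    [0,0,0,0,0,0,0]
  ]
}}

```text
time: 31.18
ee_pos: [0.5203, 0.4166, 0.0248]
tcp_rot: [2.279, 2.162, 0.002]
contact_force: [-0.7, -0.2, 3.5]
finger_gap: 0.176
finger_force: 30.0
```

{"method": "jog_arm", "body": {
  "series": [
    [0,0,-0.02,0,0,0,0],
    [0,0,-0.03,0,0,0,0],
    [0,0,-0.04,0,0,0,0],
    [0,0,0,0,0,0,0]
  ]
}}

```text
time: 31.68
ee_pos: [0.5225, 0.4185, 0.1195]
tcp_rot: [2.279, 2.162, 0.014]
contact_force: [0.5, 0.0, -0.8]
finger_gap: 0.18
finger_force: 30.0
```

```bash
python3 drop.py -24 0
```

```text
0.18020311829864158 29.99988555908203 (np.float64(0.5571065128495261), np.float64(0.057241400480355656))
[[-0.051,0.008,0.001,0.1,0,-1.2,0.0],[-0.051,0.007,0,0,-0.1,-1.2,0.0],[-0.052,0.005,0.001,0.1,0,-1.2,0.0],[-0.052,0.004,0.001,0,-0.1,-1.2,0.0],[-0.052,0.003,0,0.1,0,-1.2,0.0]]
[[-0.052,0.003,0.001,0,-0.1,-1.2,0.0],[-0.051,0.001,0,0.1,0,-1.2,0.0]]
end [0.5571 0.0575 0.1144]
```

{"method": "jog_arm", "body": {
  "series": [
    [-0.051,0.008,0.001,0,0,-1.2,0],
    [-0.051,0.007,0,0,0,-1.2,0],
    [-0.052,0.005,0.001,0,0,-1.2,0],
    [-0.052,0.004,0.001,0,0,-1.2,0],
    [-0.052,0.003,0,0,0,-1.2,0]
  ]
}}

```text
time: 32.3
ee_pos: [0.5438, 0.156, 0.1111]
tcp_rot: [-2.162, -2.279, 0.001]
contact_force: [0.8, -0.2, -0.3]
finger_gap: 0.177
finger_force: 30.0
```

{"method": "jog_arm", "body": {
  "series": [
    [-0.052,0.003,0,0,0,-1.2,0],
    [-0.051,0.001,0,0,0,-1.2,0],
    [0,0,0,0,0,0,0],
    [0,0,0,0,0,0,0]
  ]
}}

```text
time: 32.8
ee_pos: [0.5543, 0.0556, 0.1111]
tcp_rot: [-2.115, -2.322, -0.0]
contact_force: [0.1, 0.3, 0.0]
finger_gap: 0.179
finger_force: 30.0
```

{"method": "jog_arm", "body": {
  "series": [
    [0,0,0.03,0,0,0,0],
    [0,0,0.028,0,0,0,0],
    [0,0,0,0,0,0,0]
  ]
}}

```text
time: 33.17
ee_pos: [0.5521, 0.0573, 0.0511]
tcp_rot: [-2.109, -2.324, 0.005]
contact_force: [-0.5, 0.1, -0.2]
finger_gap: 0.178
finger_force: 30.0
```

{"method": "jog_arm", "body": {
  "series": [
    [0,0,0,0,0,0,0],
    [0,0,0,0,0,0,0.3],
    [0,0,0,0,0,0,0.3],
    [0,0,0,0,0,0,0.3],
    [0,0,-0.06,0,0,0,0.34]
  ]
}}

```text
time: 33.8
ee_pos: [0.5501, 0.0546, 0.1088]
tcp_rot: [-2.11, -2.318, 0.014]
contact_force: [1.5, -0.2, -0.2]
finger_gap: 0.336
finger_force: 0.0
```

{"method": "jog_arm", "body": {
  "series": [
    [0,0,-0.05,0,0,0,0.5],
    [0,0,-0.03,0,0,0,0.5],
    [0,0,0,0,0,0,0.5],
    [0,0,0,0,0,0,0.5]
  ]
}}

```text
time: 34.3
ee_pos: [0.554, 0.0551, 0.1925]
tcp_rot: [-2.115, -2.323, 0.001]
contact_force: [-0.0, 0.8, -0.3]
finger_gap: 0.501
finger_force: 0.0
```

```bash
python3 - <<'E'
from sw import *
s,w,c,o=sweets('w7.png',z=.028)
measure(w,s,'wrist')
E
```

```text
tcp [0.554  0.0551 0.1925] t 34.3 q7 -0.06 5.4
[332.  183.9] [ 16  15 187] [0.5999 0.074 ]
[314.6 185.8] [ 16  16 195] [0.5828 0.0703]
[289.7 200.1] [ 16  15 192] [0.5592 0.0532]
[326.6 211.3] [ 16  16 179] [0.5984 0.0449]
[309.2 213. ] [ 15  15 181] [0.5807 0.0413]
sweets
[332.7 184.2] 150 [0.6021 0.0722]
[315.7 185.6] 58 [0.5848 0.0691]
[287.3 198.7] 29 [0.5569 0.0524]
[296.1 202.7] 10 [0.5665 0.0489]
[327.  211.5] 159 [0.6001 0.0424]
[309.7 213.7] 146 [0.5822 0.0383]
mat [289. 166.] 5428 [0.5746 0.0648] size [0.139 0.11 ] yaw [ 14. -72.] circ [0.5742 0.0687] ((304.4433898925781, 181.47914123535156), 80.66493225097656)
```

View pics/w7.png

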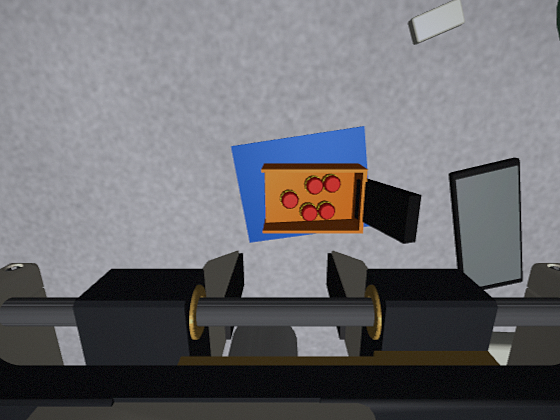

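```bash
python3 - <<'E'
from sw import *
s=read_state();c=cam('wrist',s)
P=[ray(c,q,.044)[:2] for q in((262,164.5),(366.5,164.5),(364,233),(264,233))];print(np.round(P,4))
m=np.mean(P,0);d=(P[1]+P[2]-P[0]-P[3]);y=np.degrees(np.arctan2(d[1],d[0]));print('scoop',m,y,np.linalg.norm(d)/2)
G=[ray(c,q,.0964)[:2] for q in((420,196),(416,242.5))];print('grip outer top',np.round(G,4),np.mean(G,0),np.linalg.norm(G[0]-G[1]))
dd=G[0]-G[1];print('grip yaw',np.degrees(np.arctan2(dd[1],dd[0]))-90)
E
```

```text
[[0.5287 0.0892]
 [0.626  0.0984]
 [0.6352 0.0306]
 [0.5357 0.0212]]
scoop [0.58141311 0.05985441] 5.430205115460414 0.0988199008199958
grip outer top [[0.6584 0.0842]
 [0.6639 0.0448]] [0.66112492 0.06448896] 0.03974254555134614
grip yaw 7.896224360825784
```

```bash
cat > scp.py <<'E'
from sw import *
def leanR(yaw,th):
    """tool orientation holding the scoop grip; yaw of scoop x (deg), scoop tipped nose-down by th deg"""
    a=np.radians(yaw);e=np.array([np.cos(a),np.sin(a),0]);k=np.array([0,0,1.]);f=.35-np.radians(th)
    z=-(np.sin(f)*e+np.cos(f)*k);y=np.cos(f)*e-np.sin(f)*k;return np.c_[np.cross(y,z),y,z]
E
python3 - <<'E'
from scp import *
Q=leanR(6,0);g=np.array([.647,.065,.075]);t=g+.008*Q[:,2]
print(Q.round(2),t)
p,r=plan(t-.09*Q[:,2],Q,.4,ang=7)
E
```

```text
[[-0.1   0.93 -0.34]
 [ 0.99  0.1  -0.04]
 [ 0.   -0.34 -0.94]] [0.64427184 0.06471326 0.06748502]
[[0,0.041,0.013,6.6,0,-0.2,0.4],[0.001,0.042,0.009,6.7,-0.1,-0.2,0.4],[0,0.042,0.003,6.6,0,-0.2,0.4]]
end [0.6747 0.0679 0.1522]
```

{"method": "jog_arm", "body": {
  "series": [
    [0,0.041,0.013,6.6,0,-0.2,0.4],
    [0.001,0.042,0.009,6.7,0,-0.2,0.4],
    [0,0.042,0.003,6.6,0,-0.2,0.4],
    [0,0,0,0,0,0,0.4],
    [0,0,0,0,0,0,0.4]
  ]
}}

```text
time: 34.98
ee_pos: [0.6742, 0.0679, 0.1503]
tcp_rot: [-1.928, -2.14, 0.38]
contact_force: [0.3, -0.3, 1.1]
finger_gap: 0.398
finger_force: 0.0
```

```bash
python3 - <<'E'
from scp import *
s,w,c,o=sweets('w8.png',z=.028)
Q=leanR(6,0);g=np.array([.647,.065,.075]);t=g+.008*Q[:,2]
p,r=plan(t,Q,.4,step=.03,via=[(t-.06*Q[:,2],Q)])
E
```

```text
tcp [0.6742 0.0679 0.1503] t 34.975 q7 -0.03 6.0
[239.3 190.6] [ 16  17 205] [0.5818 0.0701]
[257.4 190.1] [ 17  17 213] [0.6006 0.0741]
[215.2 203.1] [ 16  16 190] [0.5558 0.0524]
[235.6 218.6] [ 16  16 193] [0.5794 0.0411]
[253.5 218.8] [ 16  16 197] [0.5986 0.0451]
[[0,0,0.016,0,-0.1,0,0.4],[0,0.001,0.015,0.1,0,0,0.4],[0,0,0.02,0,0,0,0.4],[0,0,0.02,0,0,0,0.4],[0,0,0.02,0,0,0,0.4]]
end [0.6447 0.0648 0.0676]
```

View pics/w8.png

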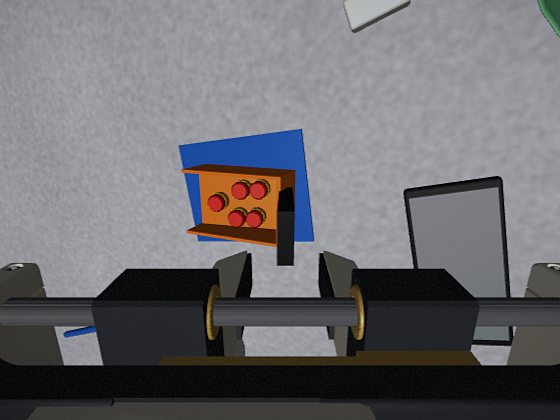

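{"method": "jog_arm", "body": {
  "series": [
    [0,0,0.016,0,0,0,0.4],
    [0,0.001,0.016,0,0,0,0.4],
    [0,0,0.02,0,0,0,0.4],
    [0,0,0.02,0,0,0,0.4],
    [0,0,0.018,0,0,0,0.4]
  ]
}}

```text
time: 35.65
ee_pos: [0.6451, 0.065, 0.0687]
tcp_rot: [-1.931, -2.143, 0.374]
contact_force: [-0.1, -0.4, 0.1]
finger_gap: 0.402
finger_force: 0.0
```

{"method": "jog_arm", "body": {
  "series": [
    [0,0,0,0,0,0,0.4],
    [0,0,0,0,0,0,0],
    [0,0,0,0,0,0,0],
    [0,0,0,0,0,0,0],
    [0,0,0,0,0,0,0]
  ]
}}

```text
time: 36.28
ee_pos: [0.6455, 0.0652, 0.0698]
tcp_rot: [-1.929, -2.142, 0.376]
contact_force: [-1.9, -0.3, 5.1]
finger_gap: 0.127
finger_force: 30.0
```

{"method": "jog_arm", "body": {
  "series": [
    [0,0,0,0,0,0,0],
    [0,0,0,0,0,0,0],
    [0,0,0,0,0,0,0]
  ]
}}

```text
time: 36.65
ee_pos: [0.6455, 0.0651, 0.0697]
tcp_rot: [-1.929, -2.142, 0.376]
contact_force: [-2.9, -0.1, 5.6]
finger_gap: 0.127
finger_force: 30.0
```

{"method": "jog_arm", "body": {
  "series": [
    [0,-0.003,-0.009,0,0,0,0],
    [0,-0.005,-0.014,0,0,0,0],
    [0,-0.007,-0.019,0,0,0,0],
    [0,-0.007,-0.019,0,0,0,0],
    [0,0,0,0,0,0,0]
  ]
}}

```text
time: 37.28
ee_pos: [0.6482, 0.0653, 0.1367]
tcp_rot: [-1.933, -2.146, 0.369]
contact_force: [0.1, -0.2, -2.8]
finger_gap: 0.132
finger_force: 30.0
```

```bash
cat >> scp.py <<'E'
F=np.array([.522,-.378]);V=np.array([0,0,-.006])
def pour(th,nz,off,yaw=-5,F=F):
    Q=leanR(yaw,th);a=np.radians(yaw);e=np.array([np.cos(a),np.sin(a),0]);k=np.array([0,0,1.]);t=np.radians(th)
    e2=np.cos(t)*e+np.sin(t)*k;k2=-np.sin(t)*e+np.cos(t)*k
    nose=np.r_[F,nz]+off*e
    return nose+.116*e2+.057*k2-Q@V,Q
E
python3 - <<'E'
from scp import *
s,w,c,o=sweets('w9.png',z=.1)
t,Q=pour(0,.28,.03);print(t)
plan(t,Q,0,step=.037)
E
```

```text
tcp [0.6482 0.0653 0.1367] t 37.275 q7 -0.03 6.0
[221.1 218.8] [ 23  23 390] [0.5882 0.0726]
[246.  218.7] [ 23  23 417] [0.6065 0.0766]
[189.2 234.9] [ 21  21 352] [0.5629 0.0548]
[216.9 255.9] [ 21  21 353] [0.5859 0.0441]
[239.8 254.9] [ 22  21 274] [0.6036 0.0496]
[ 0.66539487 -0.39054543  0.33136376]
[[-0.032,-0.007,-0.013,0,0.3,0.7,0.0],[-0.033,-0.006,-0.013,0,0.3,0.7,0.0],[-0.033,-0.006,-0.013,0,0.3,0.7,0.0],[-0.032,-0.006,-0.013,0,0.2,0.7,0.0],[-0.033,-0.005,-0.013,0,0.3,0.8,0.0]]
[[-0.032,-0.005,-0.013,0,0.2,0.7,0.0],[-0.033,-0.004,-0.013,0,0.3,0.8,0.0],[-0.032,-0.004,-0.014,0,0.2,0.8,0.0],[-0.033,-0.003,-0.014,0.1,0.3,0.7,0.0],[-0.032,-0.003,-0.014,0,0.2,0.8,0.0]]
[[-0.032,-0.002,-0.014,0.1,0.3,0.7,0.0],[-0.033,-0.002,-0.014,0,0.2,0.8,0.0],[-0.032,-0.002,-0.014,0.1,0.3,0.7,0.0],[-0.033,-0.002,-0.014,0,0.2,0.8,0.0]]
end [ 0.6649 -0.3907  0.3311]
```

View pics/w9.png

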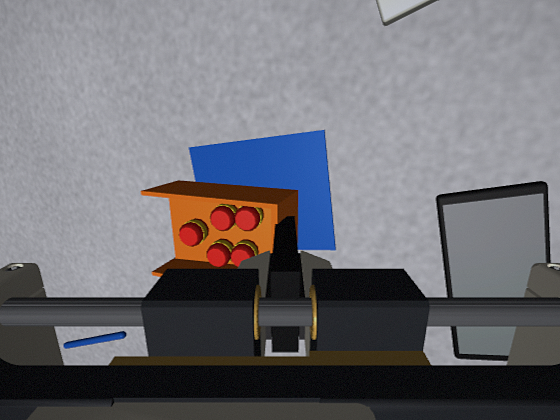

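{"method": "jog_arm", "body": {
  "series": [
    [-0.012,-0.002,-0.006,0,0,0,0],
    [-0.02,-0.005,-0.007,0,0.3,0.7,0],
    [-0.033,-0.006,-0.013,0,0.3,0.7,0],
    [-0.033,-0.006,-0.013,0,0.3,0.7,0],
    [-0.033,-0.006,-0.013,0,0.3,0.7,0]
  ]
}}

```text
time: 37.95
ee_pos: [0.651, -0.0698, 0.1911]
tcp_rot: [-1.984, -2.083, 0.363]
contact_force: [0.3, -0.6, -2.8]
finger_gap: 0.13
finger_force: 30.0
```

{"method": "jog_arm", "body": {
  "series": [
    [-0.033,-0.005,-0.013,0,0.2,0.8,0],
    [-0.033,-0.005,-0.013,0,0.3,0.7,0],
    [-0.033,-0.004,-0.013,0,0.3,0.8,0],
    [-0.032,-0.004,-0.014,0,0.2,0.8,0],
    [-0.033,-0.003,-0.014,0,0.3,0.7,0]
  ]
}}

```text
time: 38.58
ee_pos: [0.6577, -0.2329, 0.2608]
tcp_rot: [-2.05, -2.008, 0.35]
contact_force: [-0.2, 0.2, -1.8]
finger_gap: 0.126
finger_force: 30.0
```

{"method": "jog_arm", "body": {
  "series": [
    [-0.032,-0.003,-0.014,0,0.3,0.8,0],
    [-0.032,-0.002,-0.014,0,0.3,0.7,0],
    [-0.033,-0.002,-0.014,0,0.2,0.8,0],
    [-0.02,-0.002,-0.014,0,0.3,0.7,0],
    [-0.012,-0.002,-0.014,0,0.2,0.8,0]
  ]
}}

```text
time: 39.2
ee_pos: [0.6648, -0.3635, 0.3293]
tcp_rot: [-2.116, -1.928, 0.339]
contact_force: [0.4, 0.3, -3.6]
finger_gap: 0.133
finger_force: 30.0
```

{"method": "jog_arm", "body": {
  "series": [
    [0,0,0,0,0,0,0],
    [0,0,0,0,0,0,0],
    [0,0,0,0,0,0,0]
  ]
}}

```text
time: 39.58
ee_pos: [0.6664, -0.3591, 0.3284]
tcp_rot: [-2.111, -1.934, 0.337]
contact_force: [0.2, -0.1, -2.7]
finger_gap: 0.127
finger_force: 30.0
```

```bash
python3 - <<'E'
from scp import *
s,w,c,o=sweets(z=.28);print(s['qpos'].round(2))
x=pour(0,.28,.03);print(s['ee_pos']-x[0])
P=[pour(th,z,.03) for th,z in((10,.26),(20,.235),(28,.21))]
plan(*P[-1],0,via=P[:-1],step=.03,ang=6)
E
```

```text
tcp [ 0.6664 -0.3591  0.3284] t 39.575 q7 0.38 -5.0
[221.6 219.3] [ 23  23 387] [ 0.6011 -0.3446]
[246.2 219. ] [ 23  23 410] [ 0.6211 -0.3438]
[189.7 235.5] [ 21  22 348] [ 0.5708 -0.3582]
[217.3 256.4] [ 22  21 350] [ 0.5929 -0.374 ]
[240.1 255.2] [ 22  20 265] [ 0.6125 -0.3717]
[166.2 258.5] [15 10 92] [ 0.5437 -0.3793]
[0.37 0.91 0.13 0.66 0.02 1.9  0.38]
[ 0.00099271  0.03145546 -0.00296308]
[[-0.016,-0.005,0.001,-5,-0.1,0,0.0],[-0.015,-0.004,0,-4.9,-0.1,0,0.0],[0,-0.006,0.005,-5,0,0,0.0],[0,-0.007,0.005,-5,0,0,0.0],[0,-0.006,0.007,-4,0,0,0.0]]
[[0,-0.007,0.006,-4,0,0,0.0]]
end [ 0.6282 -0.3869  0.3086]
```

{"method": "jog_arm", "body": {
  "series": [
    [-0.016,-0.005,0,-2,0,0,0],
    [-0.015,-0.004,0,-4,0,0,0],
    [0,-0.006,0.005,-5,0,0,0],
    [0,-0.006,0.005,-5,0,0,0],
    [0,-0.006,0.005,-5,0,0,0]
  ]
}}

```text
time: 40.25
ee_pos: [0.6348, -0.3876, 0.3202]
tcp_rot: [2.307, 2.112, 0.025]
contact_force: [1.1, 0.2, -2.5]
finger_gap: 0.128
finger_force: 30.0
```

{"method": "jog_arm", "body": {
  "series": [
    [0,-0.006,0.005,-4,0,0,0],
    [0,-0.003,0.002,-3,0,0,0],
    [0,0,0,0,0,0,0],
    [0,0,0,0,0,0,0]
  ]
}}

```text
time: 40.75
ee_pos: [0.6269, -0.387, 0.3128]
tcp_rot: [2.24, 2.05, 0.147]
contact_force: [-0.1, 1.2, -2.4]
finger_gap: 0.126
finger_force: 30.0
```

```bash
python3 - <<'E'
from scp import *
s,w,c,o=sweets(z=.24);print(s['qpos'].round(2))
x=pour(28,.21,.03);print(s['ee_pos']-x[0])
x=rimfit(w,c,.173,rows=(0,420),cols=(0,560));print(x)
sd=snapshot('side');save(np.hstack([w[:,60:360],cv2.resize(sd[100:420,250:470],(480,420)) ]),'wa.png')
P=[pour(th,z,.028) for th,z in((36,.188),(44,.183),(52,.183),(60,.183))]
plan(*P[-1],0,via=P[:-1],step=.03,ang=5)
E
```

```text
tcp [ 0.6269 -0.387   0.3128] t 40.75 q7 0.5 -5.1
[215.4 216.9] [ 25  24 454] [ 0.5889 -0.3724]
[241.9 217.5] [ 25  24 464] [ 0.6073 -0.3754]
[181.7 231.5] [ 24  24 423] [ 0.5639 -0.3801]
[210.6 253.5] [ 24  22 416] [ 0.5811 -0.4   ]
[236.3 254.5] [ 24  24 388] [ 0.5995 -0.4036]
[ 90.7 283.6] [  94   33 2199] [ 0.4943 -0.4106]
[ 0.51  0.5   0.06  1.36 -0.1   1.17  0.5 ]
[-0.001146    0.00027134  0.00396593]Traceback (most recent call last):
  File "<stdin>", line 4, in <module>
NameError: name 'rimfit' is not defined
```

```bash
python3 - <<'E'
from scp import *
s=read_state();w=snapshot('wrist');sd=snapshot('side');save(np.hstack([w[:,20:340],cv2.resize(sd[100:420,250:470],(480,420)) ]),'wa.png')
P=[pour(th,z,.028) for th,z in((36,.188),(44,.183),(52,.183),(60,.183))]
plan(*P[-1],0,via=P[:-1],step=.03,ang=5)
E
```

```text
[[0,-0.009,0.007,-4,-0.1,0,0.0],[0,-0.009,0.006,-3.9,0,-0.1,0.0],[0,-0.007,-0.003,-4,0,0,0.0],[0,-0.007,-0.004,-4,0,0,0.0],[0,-0.007,-0.006,-4,0,0,0.0]]
[[0,-0.006,-0.007,-4,0,0,0.0],[0,-0.006,-0.006,-4,0,0,0.0],[0,-0.007,-0.006,-4,0,0,0.0]]
end [ 0.5618 -0.3814  0.3074]
```

View pics/wa.png

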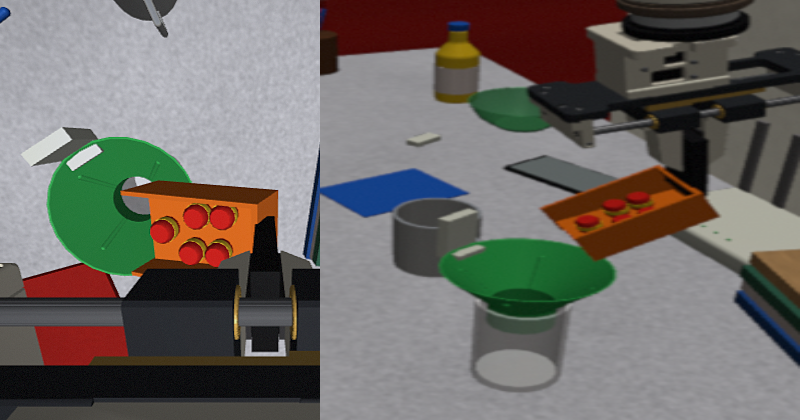

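{"method": "jog_arm", "body": {
  "series": [
    [0,-0.009,0.007,-4,0,0,0],
    [0,-0.009,0.006,-4,0,0,0],
    [0,-0.007,-0.003,-4,0,0,0],
    [0,-0.004,-0.002,-2,0,0,0],
    [0,0,0,0,0,0,0]
  ]
}}

```text
time: 41.52
ee_pos: [0.5983, -0.3856, 0.2979]
tcp_rot: [2.094, 1.913, 0.374]
contact_force: [0.3, 0.1, -3.2]
finger_gap: 0.125
finger_force: 30.0
```

{"method": "jog_arm", "body": {
  "series": [
    [0,0,0,0,0,0,0],
    [0,0,0,0,0,0,0],
    [0,0,0,0,0,0,0]
  ]
}}

```text
time: 41.9
ee_pos: [0.5998, -0.3849, 0.2981]
tcp_rot: [2.092, 1.914, 0.376]
contact_force: [0.1, -0.8, -2.0]
finger_gap: 0.128
finger_force: 30.0
```

```bash
python3 - <<'E'
from scp import *
s,w,c,o=sweets(z=.22)
th=20.05-np.degrees(np.arccos(-rotm(s['tcp_rot'])[2,2])*np.sign(-rotm(s['tcp_rot'])[0,2]));print('tip',th)
P=[pour(th,z,.028) for th,z in((46,.183),(50,.183),(54,.183))]
plan(*P[-1],0,via=P[:-1],step=.03,ang=3)
E
```

```text
tcp [ 0.5998 -0.3849  0.2981] t 41.9 q7 0.69 -5.1
[138. 188.] [14  8 76] [ 0.5359 -0.3425]
[129.6 201.5] [ 33  21 382] [ 0.5294 -0.3502]
[148.7 199. ] [10  9 34] [ 0.5406 -0.3506]
[ 61.6 291.9] [ 31  12 251] [ 0.4788 -0.4002]
[ 81.8 345.7] [  58   39 1746] [ 0.4792 -0.4424]
tip 42.10075518993491
[[0,-0.003,-0.003,-1.9,0,-0.1,0.0],[0,-0.003,-0.002,-2,-0.1,0,0.0],[0,-0.003,-0.003,-2,0,0,0.0],[0,-0.003,-0.004,-2,0,0,0.0],[0,-0.003,-0.003,-2,0,0,0.0]]
[[0,-0.004,-0.003,-2,0,0,0.0]]
end [ 0.5747 -0.3828  0.3054]
```

```bash
cat > chk.py <<'E'
from scp import *
def chk():
    cs=cam('side');sd=snapshot('side');h=cv2.cvtColor(sd,cv2.COLOR_RGB2HSV).astype(int)
    red=((h[...,0]<8)|(h[...,0]>172))&(h[...,1]>90)&(h[...,2]>50);red[:200]=0
    for q in((0,0,.006),(0,0,.125),(0,0,.17)):print('jar z',q[2],proj(cs,[.521,-.379,q[2]]).round())
    for q,st in blobs(red,5):print('side red',q.round(),st[2:])
    return sd
if __name__=='__main__':
    chk();s,w,c,o=sweets(z=.02)
    print('spout proj',proj(c,[.522,-.378,.093]).round(),proj(c,[.522,-.378,.123]).round(),'jar floor',proj(c,[.521,-.379,.02]).round(), 'rim edge',proj(c,[.522,-.378,.173]).round())
E
python3 chk.py
```

```text
jar z 0.006 [340. 380.]
jar z 0.125 [344. 328.]
jar z 0.17 [345. 306.]
side red [325. 372.] [ 3  6 12]
side red [335. 374.] [ 18  11 121]
side red [350. 379.] [ 9  7 53]
side red [339. 384.] [ 9  8 55]
tcp [ 0.5995 -0.385   0.2981] t 42.0 q7 0.69 -5.1
[138.  187.8] [14  9 76] [ 0.5207 -0.381 ]
[126.7 200.3] [ 26  20 312] [ 0.5052 -0.394 ]
[153.2 199.2] [12  8 65] [ 0.5345 -0.3981]
[ 61.8 291.8] [ 31  12 253] [ 0.4107 -0.4923]
[ 81.9 345.7] [  58   39 1757] [ 0.4113 -0.5737]
spout proj [136. 199.] [135. 207.] jar floor [138. 186.] rim edge [132. 223.]
```

```bash
python3 - <<'E'
from scp import *
P=[pour(38,.22,.035),pour(20,.25,.04),pour(0,.28,.06)]
p,r=plan(*P[-1],0,via=P[:-1],step=.04,ang=9)
Q=leanR(6,0)
plan([.647,.065,.13],Q,0,p0=p,R0=r,step=.055,via=[([.66,-.15,.25],leanR(0,0))])
E
```

```text
[[0,0.027,-0.024,4.1,-0.1,-0.1,0.0],[0,0.012,0.002,6,0,0,0.0],[0,0.012,0,6,0,0,0.0],[0,0.012,-0.001,6,0,0,0.0],[0,0.015,0.002,6.7,0,0,0.0]]
[[0,0.015,0,6.7,0,0,0.0],[0,0.015,-0.002,6.6,0,0,0.0]]
end [ 0.6956 -0.3936  0.3317]
[[0.048,-0.005,0.019,0,-0.3,-0.9,0.0],[0.048,-0.004,0.019,0,-0.4,-1,0.0],[0.048,-0.004,0.019,0,-0.3,-0.9,0.0],[0.049,-0.003,0.018,0,-0.4,-1,0.0],[0.048,-0.001,0.018,0,-0.3,-0.9,0.0]]
[[0.043,0.006,0.024,0,-0.4,-1.1,0.0],[0.043,0.006,0.023,0,-0.4,-1.1,0.0],[0.043,0.007,0.023,0,-0.4,-1.2,0.0],[0.043,0.008,0.022,0,-0.4,-1.1,0.0],[0.044,0.01,0.023,0,-0.5,-1.2,0.0]]
end [0.647  0.0655 0.1296]
```

{"method": "jog_arm", "body": {
  "series": [
    [0,0.027,-0.024,4,0,0,0],
    [0,0.012,0.002,6,0,0,0],
    [0,0.012,0,6,0,0,0],
    [0,0.012,-0.001,6,0,0,0],
    [0,0.01,0.001,6.7,0,0,0]
  ]
}}

```text
time: 42.68
ee_pos: [0.6613, -0.391, 0.3375]
tcp_rot: [-2.253, -2.06, 0.119]
contact_force: [1.2, -0.3, -2.2]
finger_gap: 0.127
finger_force: 30.0
```

{"method": "jog_arm", "body": {
  "series": [
    [0,0.009,0,6.7,0,0,0],
    [0,0.009,-0.002,6.6,0,0,0],
    [0,0,0,0,0,0,0],
    [0,0,0,0,0,0,0]
  ]
}}

```text
time: 43.18
ee_pos: [0.6784, -0.3928, 0.3343]
tcp_rot: [-2.114, -1.933, 0.337]
contact_force: [-1.4, -0.5, -0.5]
finger_gap: 0.133
finger_force: 30.0
```

```bash
python3 - <<'E'
from scp import *
s=read_state();print(s['ee_pos'],s['qpos'].round(2),s['finger_gap'])
plan([.647,.065,.13],leanR(6,0),0,step=.055,via=[([.66,-.15,.25],leanR(0,0))])
E
```

```text
[ 0.67836891 -0.39282392  0.33428018] [0.41 1.   0.13 0.48 0.03 1.99 0.41] 0.13280357865445597
[[0.048,-0.002,0.019,0,-0.4,-1,0.0],[0.048,-0.001,0.018,0,-0.4,-0.9,0.0],[0.048,0,0.018,0.1,-0.4,-1,0.0],[0.049,0.001,0.018,0,-0.3,-0.9,0.0],[0.048,0.001,0.017,0.1,-0.4,-1,0.0]]
[[0.043,0.006,0.023,0,-0.4,-1.1,0.0],[0.043,0.007,0.023,0,-0.4,-1.1,0.0],[0.043,0.007,0.023,0,-0.4,-1.1,0.0],[0.043,0.008,0.023,0,-0.4,-1.2,0.0],[0.044,0.01,0.022,0,-0.4,-1.1,0.0]]
end [0.6471 0.0654 0.13  ]
```

{"method": "jog_arm", "body": {
  "series": [
    [0.048,-0.002,0.019,0,-0.4,-1,0],
    [0.048,-0.001,0.018,0,-0.4,-0.9,0],
    [0.048,0,0.018,0,-0.4,-1,0],
    [0.049,0.001,0.018,0,-0.3,-0.9,0],
    [0.048,0.001,0.017,0,-0.4,-1,0]
  ]
}}

```text
time: 43.8
ee_pos: [0.6587, -0.1491, 0.2567]
tcp_rot: [-2.039, -2.038, 0.35]
contact_force: [0.6, 0.3, -2.0]
finger_gap: 0.131
finger_force: 30.0
```

{"method": "jog_arm", "body": {
  "series": [
    [0.043,0.006,0.023,0,-0.4,-1.1,0],
    [0.043,0.007,0.023,0,-0.4,-1.1,0],
    [0.043,0.007,0.023,0,-0.4,-1.1,0],
    [0.043,0.008,0.022,0,-0.4,-1.2,0],
    [0.044,0.01,0.018,0,-0.4,-1.1,0]
  ]
}}

```text
time: 44.42
ee_pos: [0.6494, 0.0659, 0.1409]
tcp_rot: [-1.937, -2.148, 0.367]
contact_force: [0.1, -0.7, -2.0]
finger_gap: 0.125
finger_force: 30.0
```

{"method": "jog_arm", "body": {
  "series": [
    [0,0,0,0,0,0,0],
    [0,0,0,0,0,0,0],
    [0,0,0,0,0,0,0]
  ]
}}

```text
time: 44.8
ee_pos: [0.6502, 0.0634, 0.1387]
tcp_rot: [-1.937, -2.144, 0.373]
contact_force: [-0.4, -0.4, -2.0]
finger_gap: 0.128
finger_force: 30.0
```

```bash
python3 - <<'E'
from scp import *
s=read_state();print(s['ee_pos'],s['qpos'].round(2),s['finger_gap']);Q=leanR(6,0)
plan([.643,.065,.072],Q,0,step=.02,via=[([.643,.065,.09],Q)])
E
python3 chk.py
```

```text
[0.65017347 0.06338157 0.13874305] [-0.13  0.79 -0.01  1.29 -0.    1.4  -0.03] 0.12754324635804756
[[0.001,0.003,0.016,0.1,0,-0.1,0.0],[0.001,0.003,0.016,0.2,0,0,0.0],[0,0.004,0.016,0.1,0,-0.1,0.0],[0,0.006,0.017,0,0,0,0.0]]
end [0.643  0.0646 0.0722]
jar z 0.006 [340. 380.]
jar z 0.125 [344. 328.]
jar z 0.17 [345. 306.]
side red [325. 372.] [ 3  5 11]
side red [335. 374.] [ 18  11 119]
side red [351. 379.] [ 8  7 45]
side red [339. 384.] [ 9  8 54]
tcp [0.6501 0.0636 0.138 ] t 44.85 q7 -0.03 5.8
spout proj [166. 547.] [148. 579.] jar floor [199. 485.] rim edge [112. 645.]
```

{"method": "jog_arm", "body": {
  "series": [
    [0.001,0.003,0.016,0,0,0,0],
    [0.001,0.003,0.016,0,0,0,0],
    [0,0.004,0.014,0,0,0,0],
    [0,0.005,0.012,0,0,0,0],
    [0,0,0,0,0,0,0]
  ]
}}

```text
time: 45.52
ee_pos: [0.6423, 0.0673, 0.0739]
tcp_rot: [-1.929, -2.142, 0.38]
contact_force: [-0.7, -0.8, -2.4]
finger_gap: 0.129
finger_force: 30.0
```

{"method": "jog_arm", "body": {
  "series": [
    [0,0.001,0.004,0,0,0,0],
    [0,0,0,0,0,0,0],
    [0,0,0,0,0,0,0]
  ]
}}

```text
time: 45.9
ee_pos: [0.6433, 0.0674, 0.0722]
tcp_rot: [-1.931, -2.144, 0.376]
contact_force: [-0.3, -0.1, -1.6]
finger_gap: 0.128
finger_force: 30.0
```

{"method": "jog_arm", "body": {
  "series": [
    [0,0.001,0.002,0,0,0,0],
    [0,0,0.001,0,0,0,0],
    [0,0,0,0,0,0,0]
  ]
}}

```text
time: 46.28
ee_pos: [0.6437, 0.0675, 0.0699]
tcp_rot: [-1.931, -2.145, 0.375]
contact_force: [1.7, -0.7, 5.3]
finger_gap: 0.129
finger_force: 30.0
```

{"method": "jog_arm", "body": {
  "series": [
    [0,0,0.001,0,0,0,0],
    [0,0,0,0,0,0,0]
  ]
}}

```text
time: 46.52
ee_pos: [0.6437, 0.0675, 0.0698]
tcp_rot: [-1.932, -2.145, 0.374]
contact_force: [1.4, 1.3, 8.9]
finger_gap: 0.131
finger_force: 30.0
```

{"method": "jog_arm", "body": {
  "series": [
    [0,0,0,0,0,0,0.4],
    [0,0,0,0,0,0,0.4],
    [0,0,0,0,0,0,0.4],
    [0,0,-0.03,0,0,0,0.4],
    [0,0,-0.06,0,0,0,0.4]
  ]
}}

```text
time: 47.15
ee_pos: [0.6705, 0.0702, 0.1498]
tcp_rot: [-1.926, -2.139, 0.384]
contact_force: [0.8, 0.2, -0.5]
finger_gap: 0.404
finger_force: 0.0
```

{"method": "jog_arm", "body": {
  "series": [
    [0,-0.02,-0.05,0,0,0,0.4],
    [0,-0.04,-0.04,0,0,0,0.4],
    [0,0,0,0,0,0,0.4],
    [0,0,0,0,0,0,0.4]
  ]
}}

```text
time: 47.65
ee_pos: [0.6473, 0.0678, 0.257]
tcp_rot: [-1.93, -2.144, 0.377]
contact_force: [-0.2, -0.4, -0.2]
finger_gap: 0.4
finger_force: 0.0
```

```bash
python3 - <<'E'
from scp import *
s=read_state();print(s['ee_pos'],s['qpos'].round(2),s['finger_gap'])
w=snapshot('wrist');save(w,'wb.png')
plan([.4945,-.317,.29],toolR(-65),.6,step=.055,via=[([.62,.0,.28],toolR(-10))])
E
```

```text
[0.64729641 0.06778026 0.25699627] [-0.13  0.69 -0.01  1.19 -0.01  1.6  -0.04] 0.3996786743318922
[[-0.022,-0.013,-0.004,-6.6,0.9,5.3,0.6],[-0.022,-0.011,-0.005,-6.7,0.9,5.3,0.6],[-0.023,-0.008,-0.007,-6.6,1,5.2,0.6],[-0.048,-0.01,-0.001,0,0,7.9,0.6],[-0.049,-0.003,-0.002,0,0,7.9,0.6]]
[[-0.049,0.004,-0.001,0,0,7.8,0.6],[-0.048,0.01,-0.002,0,0,7.9,0.6],[-0.046,0.016,-0.001,0,0,7.8,0.6],[-0.043,0.022,-0.002,0,0,7.9,0.6],[-0.039,0.029,-0.001,0,0,7.8,0.6]]
end [ 0.4945 -0.3175  0.2899]
```

{"method": "jog_arm", "body": {
  "series": [
    [-0.022,-0.013,-0.004,-6.6,0.9,5.3,0.6],
    [-0.022,-0.011,-0.005,-6.7,0.9,5.3,0.6],
    [-0.023,-0.008,-0.007,-6.6,1,5.2,0.6],
    [-0.048,-0.01,-0.001,0,0,7.9,0.6],
    [-0.049,-0.003,-0.002,0,0,7.9,0.6]
  ]
}}

```text
time: 48.32
ee_pos: [0.5831, -0.0915, 0.2825]
tcp_rot: [-2.663, -1.665, 0.001]
contact_force: [0.5, -1.0, 1.2]
finger_gap: 0.601
finger_force: 0.0
```

{"method": "jog_arm", "body": {
  "series": [
    [-0.049,0.004,-0.001,0,0,7.8,0.6],
    [-0.048,0.01,-0.002,0,0,7.9,0.6],
    [-0.046,0.016,-0.001,0,0,7.8,0.6],
    [-0.043,0.022,-0.002,0,0,7.9,0.6],
    [-0.039,0.029,-0.001,0,0,7.8,0.6]
  ]
}}

```text
time: 48.95
ee_pos: [0.4937, -0.3185, 0.289]
tcp_rot: [-3.067, -0.674, 0.002]
contact_force: [0.6, -0.4, 0.3]
finger_gap: 0.601
finger_force: 0.0
```

{"method": "jog_arm", "body": {
  "series": [
    [0,0,0,0,0,0,0.6],
    [0,0,0,0,0,0,0.6],
    [0,0,0,0,0,0,0.6]
  ]
}}

```text
time: 49.32
ee_pos: [0.4957, -0.3157, 0.2899]
tcp_rot: [-3.064, -0.685, -0.001]
contact_force: [0.2, 0.7, 0.0]
finger_gap: 0.603
finger_force: 0.0
```

```bash
python3 - <<'E'
from fun import *
from plan import *
s=read_state();print(s['ee_pos'],s['qpos'].round(2),s['tcp_rot'])
w=snapshot('wrist');c=cam('wrist',s);save(w,'wc.png')
print('rim',rimfit(w,c,.173,rows=(0,420),cols=(0,560)))
f=np.array([.522,-.378]);a=np.radians(115)
q=proj(c,[.522+.067*np.cos(a),-.378+.067*np.sin(a),.218]).round();print('tab exp',q,proj(c,[.522,-.378,.173]))
h=cv2.cvtColor(w,cv2.COLOR_RGB2HSV).astype(int);m=(h[...,1]<25)&(h[...,2]>165)
x,y=q.astype(int);mm=np.zeros_like(m);mm[max(0,y-60):y+60,max(0,x-70):x+70]=m[max(0,y-60):y+60,max(0,x-70):x+70]
for b,st in blobs(mm,40):print(b.round(1),st,ray(c,b,.218).round(4))
E
```

```text
[ 0.4956656  -0.31566506  0.28985906] [ 0.24  0.32  0.36  1.68 -0.12  1.17 -0.5 ] [-3.06420873e+00 -6.85477674e-01 -1.26266328e-03]
rim (array([ 0.5214, -0.3782,  0.0641]), np.float64(0.0005), 44)
tab exp [284. 233.] [360.78445633 215.34342991]
[344.9 187.5] [334 183  20  10  64] [ 0.5432 -0.3414  0.218 ]
[296.7 215.6] [292 200  10  33 301] [ 0.5098 -0.3196  0.218 ]
[280.3 232. ] [272 211  17  45 580] [ 0.4931 -0.3141  0.218 ]
[236.8 244. ] [231 235  12  18  77] [ 0.4705 -0.2886  0.218 ]
[255.5 265. ] [236 248  48  34 422] [ 0.4606 -0.3083  0.218 ]
[257.8 286.4] [245 280  29  13 131] [ 0.4444 -0.3173  0.218 ]
```

```bash
python3 - <<'E'
from plan import *
plan([.4931,-.316,.196],toolR(-65),.6,step=.03)
E
```

```text
[[-0.001,0,0.024,0,0,0.1,0.6],[-0.001,0,0.023,0,0,0,0.6],[0,0,0.024,0,0,0.1,0.6],[-0.001,-0.001,0.023,-0.1,-0.1,0,0.6]]
end [ 0.4927 -0.316   0.1962]
```

{"method": "jog_arm", "body": {
  "series": [
    [-0.001,0,0.024,0,0,0,0.6],
    [-0.001,0,0.023,0,0,0,0.6],
    [0,0,0.024,0,0,0,0.6],
    [-0.001,-0.001,0.02,0,0,0,0.6],
    [0,0,0,0,0,0,0.6]
  ]
}}

```text
time: 50.0
ee_pos: [0.4914, -0.316, 0.1982]
tcp_rot: [-3.064, -0.684, 0.001]
contact_force: [-0.9, 0.3, -0.2]
finger_gap: 0.599
finger_force: 0.0
```

{"method": "jog_arm", "body": {
  "series": [
    [0,0,0,0,0,0,0.2],
    [0,0,0,0,0,0,0.2],
    [0,0,0,0,0,0,0.2],
    [0,0,0,0,0,0,0.2],
    [0,0,0,0,0,0,0]
  ]
}}

```text
time: 50.62
ee_pos: [0.492, -0.3176, 0.2]
tcp_rot: [-3.066, -0.681, -0.003]
contact_force: [-0.9, 1.5, 1.4]
finger_gap: 0.138
finger_force: 0.8
```

{"method": "jog_arm", "body": {
  "series": [
    [0,0,0,0,0,0,0],
    [0,0,0,0,0,0,0],
    [0,0,0,0,0,0,0]
  ]
}}

```text
time: 51.0
ee_pos: [0.4926, -0.3176, 0.2003]
tcp_rot: [3.066, 0.682, 0.004]
contact_force: [0.9, 2.3, 4.0]
finger_gap: 0.107
finger_force: 29.8
```

{"method": "jog_arm", "body": {
  "series": [
    [0,0,-0.012,0,0,0,0],
    [0,0,-0.02,0,0,0,0],
    [0,0,-0.025,0,0,0,0],
    [0,0,-0.025,0,0,0,0],
    [0,0,0,0,0,0,0]
  ]
}}

```text
time: 51.62
ee_pos: [0.4922, -0.3192, 0.2839]
tcp_rot: [3.065, 0.679, 0.006]
contact_force: [0.5, 0.1, -1.5]
finger_gap: 0.108
finger_force: 29.9
```

{"method": "jog_arm", "body": {
  "series": [
    [0,0,0,0,0,0,0],
    [0,0,0,0,0,0,0],
    [0,0,0,0,0,0,0],
    [0,0,0,0,0,0,0]
  ]
}}

```text
time: 52.12
ee_pos: [0.4917, -0.3177, 0.2814]
tcp_rot: [-3.066, -0.681, -0.002]
contact_force: [0.5, -0.7, -0.9]
finger_gap: 0.102
finger_force: 29.9
```

```bash
python3 - <<'E'
from fun import *
from plan import *
s=read_state();print(s['ee_pos'],s['qpos'].round(2),s['tcp_rot'])
w=snapshot('wrist');c=cam('wrist',s)
print('rim',[(dz,rimfit(w,c,s['ee_pos'][2]-dz,rows=(0,255),cols=(300,560))) for dz in(.025,.027,.021)])
q=proj(c,[.547,-.139,.095]);print('mug rim exp',q,'jar rim',proj(c,[.521,-.379,.125]))
wb=w.copy();cv2.circle(wb,tuple(int(v) for v in q),2,(255,0,255),-1);save(cv2.resize(wb[:260],None,fx=1.42,fy=1.42,interpolation=cv2.INTER_CUBIC),'wd.png')
E
```

```text
[ 0.49169137 -0.31774794  0.28135106] [ 0.24  0.32  0.36  1.69 -0.12  1.15 -0.5 ] [-3.06638837e+00 -6.81056802e-01 -1.63217693e-03]
rim [(0.025, (array([ 0.5209, -0.3774,  0.0623]), np.float64(0.0002), 25)), (0.027, (array([ 0.5204, -0.3785,  0.0631]), np.float64(0.0002), 25)), (0.021, (array([ 0.5219, -0.3753,  0.0609]), np.float64(0.0002), 25))]
mug rim exp [140.85007328  67.21678006] jar rim [352.02771393 200.24685003]
```

View pics/wd.png

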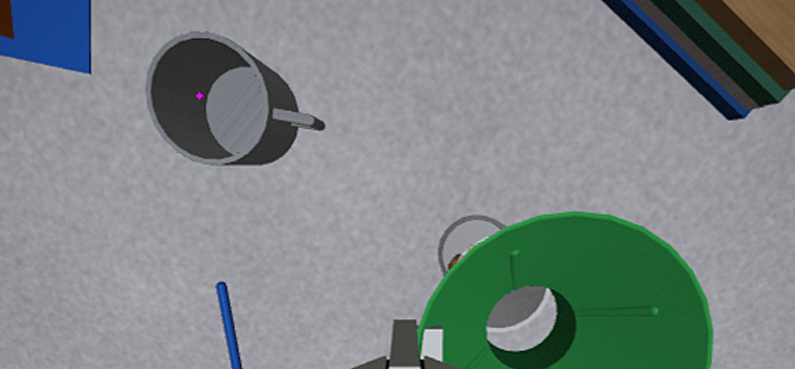

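```bash
python3 - <<'E'
from plan import *
s=read_state();c=cam('wrist',s);m=ray(c,(146.5,68.3),.095);print('mug',m)
f=np.array([.5205,-.378]);off=m[:2]-f
t=np.r_[s['ee_pos'][:2]+off,.285];print(t)
plan(t,toolR(-65),0,step=.045)
E
```

```text
mug [ 0.54853626 -0.14421322  0.095     ]
[ 0.51982818 -0.08397876  0.285     ]
[[0.021,-0.033,-0.001,0,0,0,0.0],[0.021,-0.033,0,0,0,0,0.0],[0.021,-0.033,-0.001,0,0,0,0.0],[0.02,-0.034,0,0,0,0,0.0],[0.021,-0.033,-0.001,0,0,0,0.0]]
[[0.02,-0.034,0,0,-0.1,0,0.0]]
end [ 0.5195 -0.0841  0.2847]
```

{"method": "jog_arm", "body": {
  "series": [
    [0.021,-0.033,-0.001,0,0,0,0],
    [0.021,-0.033,0,0,0,0,0],
    [0.021,-0.033,-0.001,0,0,0,0],
    [0.02,-0.034,0,0,0,0,0],
    [0.021,-0.033,-0.001,0,0,0,0]
  ]
}}

```text
time: 52.8
ee_pos: [0.5158, -0.1221, 0.2851]
tcp_rot: [3.067, 0.681, 0.003]
contact_force: [0.9, -0.5, -1.3]
finger_gap: 0.106
finger_force: 29.9
```

{"method": "jog_arm", "body": {
  "series": [
    [0.019,-0.032,0,0,0,0,0],
    [0,0,0,0,0,0,0],
    [0,0,0,0,0,0,0],
    [0,0,0,0,0,0,0],
    [0,0,0,0,0,0,0]
  ]
}}

```text
time: 53.42
ee_pos: [0.5193, -0.0876, 0.285]
tcp_rot: [3.067, 0.678, 0.003]
contact_force: [0.4, -0.5, -1.7]
finger_gap: 0.11
finger_force: 29.9
```

```bash
python3 - <<'E'
from fun import *
from plan import *
s=read_state();print(s['ee_pos'])
w=snapshot('wrist');c=cam('wrist',s)
print('rim',rimfit(w,c,s['ee_pos'][2]-.027,rows=(0,255),cols=(300,560)))
plan([.5188,-.0818,.175],toolR(-65),0,step=.03)
E
```

```text
[ 0.51933705 -0.08756285  0.28500066]
rim (array([ 0.548 , -0.1486,  0.0631]), np.float64(0.0002), 27)
[[0,-0.001,0.028,0,0,0,0.0],[0.001,-0.001,0.027,0,0,0,0.0],[0,-0.002,0.028,0,0,0,0.0],[0.001,-0.001,0.027,0,-0.1,0,0.0]]
end [ 0.5193 -0.0819  0.175 ]
```

{"method": "jog_arm", "body": {
  "series": [
    [0,-0.002,0.015,0,0,0,0],
    [0.001,-0.002,0.015,0,0,0,0],
    [0.001,-0.001,0.015,0,0,0,0],
    [0,0,0.015,0,0,0,0],
    [0,0,0,0,0,0,0]
  ]
}}

```text
time: 54.1
ee_pos: [0.5181, -0.0809, 0.2232]
tcp_rot: [-3.066, -0.681, 0.002]
contact_force: [0.4, -0.4, -0.8]
finger_gap: 0.11
finger_force: 29.9
```

{"method": "jog_arm", "body": {
  "series": [
    [0,0,0.015,0,0,0,0],
    [0,0,0.015,0,0,0,0],
    [0,0,0.012,0,0,0,0],
    [0,0,0.008,0,0,0,0],
    [0,0,0,0,0,0,0]
  ]
}}

```text
time: 54.72
ee_pos: [0.5189, -0.0809, 0.1743]
tcp_rot: [-3.067, -0.681, -0.001]
contact_force: [0.2, 0.4, 0.1]
finger_gap: 0.105
finger_force: 29.9
```

{"method": "jog_arm", "body": {
  "series": [
    [0,0,0,0,0,0,0],
    [0,0,0.004,0,0,0,0],
    [0,0,0.003,0,0,0,0],
    [0,0,0,0,0,0,0]
  ]
}}

```text
time: 55.22
ee_pos: [0.5192, -0.0809, 0.1678]
tcp_rot: [-3.067, -0.681, -0.002]
contact_force: [-0.3, -0.9, -1.0]
finger_gap: 0.105
finger_force: 29.9
```

{"method": "jog_arm", "body": {
  "series": [
    [0,0,0.003,0,0,0,0],
    [0,0,0.002,0,0,0,0],
    [0,0,0.001,0,0,0,0],
    [0,0,0,0,0,0,0]
  ]
}}

```text
time: 55.72
ee_pos: [0.5195, -0.0814, 0.1624]
tcp_rot: [3.067, 0.68, 0.003]
contact_force: [-2.2, -0.6, 4.9]
finger_gap: 0.109
finger_force: 30.0
```

{"method": "jog_arm", "body": {
  "series": [
    [0,0,0.001,0,0,0,0],
    [0,0,0,0,0,0,0]
  ]
}}

```text
time: 55.98
ee_pos: [0.5195, -0.0813, 0.1616]
tcp_rot: [3.067, 0.68, 0.003]
contact_force: [-3.8, -1.1, 8.2]
finger_gap: 0.107
finger_force: 30.1
```

{"method": "jog_arm", "body": {
  "series": [
    [0,0,0,0,0,0,0.4],
    [0,0,0,0,0,0,0.4],
    [0,0,0,0,0,0,0.4],
    [0,0,-0.02,0,0,0,0.4],
    [0,0,-0.06,0,0,0,0.4]
  ]
}}

```text
time: 56.6
ee_pos: [0.5168, -0.0804, 0.2388]
tcp_rot: [-3.065, -0.681, 0.009]
contact_force: [0.8, 0.8, 0.0]
finger_gap: 0.398
finger_force: 0.0
```

{"method": "jog_arm", "body": {
  "series": [
    [-0.04,0,-0.05,0,0,0,0.4],
    [-0.04,0,-0.03,0,0,0,0.4],
    [0,0,0,0,0,0,0.4],
    [0,0,0,0,0,0,0.4],
    [0,0,0,0,0,0,0.4]
  ]
}}

```text
time: 57.22
ee_pos: [0.4477, -0.1136, 0.3184]
tcp_rot: [-3.066, -0.683, 0.0]
contact_force: [-0.3, 0.0, -0.0]
finger_gap: 0.397
finger_force: 0.0
```

```bash
python3 - <<'E'
from fun import *
from chk import chk
s=read_state();print(s['ee_pos'],s['time'])
w=snapshot('wrist');c=cam('wrist',s);save(w,'wf.png')
print('rim',rimfit(w,c,.135,rows=(0,420),cols=(0,560)));print('mug exp .5475 -.142')
measure(w,s,'wrist');measure(snapshot('top'));sd=chk()
cs=cam('side');print('funnel side exp rim',proj(cs,[.5475,-.142,.135]))
h=cv2.cvtColor(sd,cv2.COLOR_RGB2HSV).astype(int);g=(h[...,0]>55)&(h[...,0]<85)&(h[...,1]>200)
for b,st in blobs(g,300):print('green side',b.round(),st)
E
```

```text
[ 0.44766309 -0.11359509  0.31840404] 57.225
rim (array([ 0.5464, -0.1445,  0.063 ]), np.float64(0.0002), 51)
mug exp .5475 -.142
sweets
[494.1 293.7] 139 [ 0.4172 -0.5003]
[492.3 344.1] 1339 [ 0.3361 -0.556 ]
mat [216.  46.] 4774 [0.5603 0.0582] size [0.113 0.103] yaw [  9. -72.] circ [0.5614 0.0543] ((205.3492431640625, 41.306884765625), 60.09708023071289)
mat [303. 259.] 378 [ 0.3332 -0.1998] size [0.008 0.13 ] yaw [ -62. -151.] circ [ 0.3332 -0.1998] ((302.5, 259.5), 36.66752243041992)
sweets
[ 25.2 233.9] 502 [0.5423 0.7107]
[ 75.9 228.4] 12 [0.5549 0.5728]
[ 49.6 234.9] 10 [0.5382 0.6435]
[ 64.3 245. ] 10 [0.5097 0.6009]
[ 49.2 254. ] 8 [0.4859 0.6397]
[ 33.3 264. ] 136 [0.4598 0.6804]
[ 38.8 255.8] 19 [0.4815 0.6675]
[538.4 287.6] 547 [ 0.3723 -0.6748]
[ 18.  269.2] 8 [0.4464 0.7202]
[504.7 280.1] 16 [ 0.3937 -0.5874]
[485.1 281. ] 8 [ 0.3922 -0.5347]
[511.8 288.1] 12 [ 0.3723 -0.6039]
[492.3 290. ] 9 [ 0.3682 -0.5512]
[473.7 293.4] 19 [ 0.3603 -0.5005]
[502.9 292.3] 9 [ 0.3616 -0.5786]
[498.9 297.3] 15 [ 0.3488 -0.5665]
[531.7 302.5] 15 [ 0.3339 -0.6518]
[476.3 303.2] 16 [ 0.3348 -0.5047]
[479.8 314. ] 29 [ 0.3068 -0.5107]
mat [269. 219.] 1074 [0.5718 0.0625] size [0.106 0.136] yaw [ -77. -167.] circ [0.5719 0.0622] ((262.0, 220.0), 29.546672821044922)
orange [249. 225.] 590 [0.5529 0.0969] size [0.054 0.084] yaw [ -72. -162.] circ [0.5526 0.0964] ((249.0, 225.5), 17.356653213500977)
green [334. 211.] 534 [ 0.5676 -0.1228] size [0.106 0.06 ] yaw [ -41. -132.] circ [ 0.5559 -0.1356] ((339.7445983886719, 216.00360107421875), 20.959983825683594)
jar z 0.006 [340. 380.]
jar z 0.125 [344. 328.]
jar z 0.17 [345. 306.]
side red [334. 374.] [ 21  11 131]
side red [351. 380.] [ 8  7 45]
side red [339. 384.] [ 9  9 55]
funnel side exp rim [304.46290039 244.31791894]
```

```bash
cat > sc.py <<'E'
from scp import *
def orange(im):
    h=cv2.cvtColor(im,cv2.COLOR_RGB2HSV).astype(int)
    m=((h[...,0]>6)&(h[...,0]<20)&(h[...,1]>170)&(h[...,2]>60)).astype(np.uint8);m[270:]=0
    m=cv2.morphologyEx(m,cv2.MORPH_OPEN,np.ones((3,3),np.uint8))
    n,l,st,_=cv2.connectedComponentsWithStats(m);cand=[i for i in range(1,n)];i=max(cand,key=lambda i:st[i,4])
    mm=cv2.convexHull(np.argwhere(l==i)[:,::-1].astype(np.int32));b=cv2.boxPoints(cv2.minAreaRect(mm));print(st[i]);return b
def pose(b,c):
    P=np.array([ray(c,q,.044)[:2] for q in b]);e=P-np.roll(P,1,0);L=np.linalg.norm(e,axis=1);j=L.argmax();y=np.degrees(np.arctan2(e[j][1],e[j][0]));y=(y+90)%180-90
    return P.mean(0).round(4),round(y,1),L.round(3)
E
python3 - <<'E'
from sc import *
im=cv2.cvtColor(cv2.imread('pics/w7.png'),cv2.COLOR_BGR2RGB)
s=dict(ee_pos=[.554,.0551,.1925],tcp_rot=R.from_matrix(toolR(5.4)).as_rotvec())
b=orange(im);print(b.tolist(),pose(b,cam('wrist',s)))
plan([.532,.088,.1925],toolR(20),.4,via=[([.48,-.02,.28],toolR(-25))])
E
```

```text
[ 262  164  106   69 5121]
[[262.0, 164.0], [367.0, 164.0], [367.0, 232.0], [262.0, 232.0]] (array([0.5833, 0.0615]), np.float64(5.4), array([0.068, 0.098, 0.068, 0.105]))
[[0.017,-0.018,0.01,0,0,-10,0.4],[0.02,-0.014,0.01,0,0,-10,0.4],[0.023,-0.011,0.009,0,0,-9.9,0.4],[0.024,-0.007,0.01,0,0,-10,0.4],[0.024,0,0.017,0,0,-9,0.4]]
[[0.024,0.004,0.018,0,0,-9,0.4],[0.022,0.008,0.017,0,0,-9,0.4],[0.021,0.011,0.018,0,0,-9,0.4],[0.019,0.014,0.017,0,0,-9,0.4]]
end [0.5317 0.0876 0.1927]
```

{"method": "jog_arm", "body": {
  "series": [
    [0.017,-0.018,0.01,0,0,-10,0.4],
    [0.02,-0.014,0.01,0,0,-10,0.4],
    [0.023,-0.011,0.009,0,0,-10,0.4],
    [0.024,-0.007,0.01,0,0,-10,0.4],
    [0.024,0,0.017,0,0,-9,0.4]
  ]
}}

```text
time: 58.0
ee_pos: [0.491, 0.0027, 0.2632]
tcp_rot: [2.502, 1.899, 0.003]
contact_force: [0.4, 0.5, 0.5]
finger_gap: 0.399
finger_force: 0.0
```

{"method": "jog_arm", "body": {
  "series": [
    [0.024,0.004,0.018,0,0,-9,0.4],
    [0.022,0.008,0.017,0,0,-9,0.4],
    [0.021,0.011,0.018,0,0,-9,0.4],
    [0.019,0.014,0.017,0,0,-9,0.4],
    [0,0,0,0,0,0,0.4]
  ]
}}

```text
time: 58.62
ee_pos: [0.531, 0.0891, 0.1917]
tcp_rot: [-1.796, -2.575, 0.001]
contact_force: [-0.5, -0.8, 1.4]
finger_gap: 0.397
finger_force: 0.0
```

{"method": "jog_arm", "body": {
  "series": [
    [0,0,0,0,0,0,0.4],
    [0,0,0,0,0,0,0.4],
    [0,0,0,0,0,0,0.4],
    [0,0,0,0,0,0,0.4]
  ]
}}

```text
time: 59.12
ee_pos: [0.532, 0.0867, 0.1944]
tcp_rot: [1.801, 2.572, 0.003]
contact_force: [0.4, 0.0, 0.4]
finger_gap: 0.401
finger_force: 0.0
```

```bash
python3 - <<'E'
from sc import *
s=read_state();w=snapshot('wrist');c=cam('wrist',s);print(s['ee_pos'],s['tcp_rot'])
b=orange(w);print(b.tolist(),pose(b,c));save(w,'wg.png')
h=cv2.cvtColor(w,cv2.COLOR_RGB2HSV).astype(int)
k=h[...,2]<45;k[262:]=0
for q,st in blobs(k,150):print('black',q.round(),st,'far edge',ray(c,(st[0]+st[2],q[1]),.0964).round(4))
print('mat');measure(w,s,'wrist')
E
```

```text
[0.5320056  0.08671042 0.19438262] [1.80102213 2.57182204 0.00287538]
[ 262  159  106   72 6026]
[[260.8055419921875, 225.89028930664062], [264.194580078125, 158.1097412109375], [367.83544921875, 163.29177856445312], [364.4464111328125, 231.07232666015625]] (array([0.5574, 0.1019]), np.float64(16.9), array([0.104, 0.067, 0.098, 0.068]))
black [357. 197.] [353 178  10  40 189] far edge [0.5852 0.1247 0.0964]
black [391. 210.] [ 362  178   60   65 2623] far edge [0.6347 0.1313 0.0964]
black [472. 248.] [442 243  66  19 538] far edge [0.7189 0.1259 0.0964]
mat
sweets
mat [300. 239.] 4619 [0.5723 0.0649] size [0.11  0.134] yaw [103.  14.] circ [0.5695 0.0669] ((309.5, 218.5), 73.6241455078125)
```

```bash
python3 - <<'E'
from sc import *
Q=leanR(17,0);g=np.array([.6186,.1193,.075]);t=g+.006*Q[:,2];print(t)
p,r=plan(t-.085*Q[:,2],Q,.4,ang=7,step=.045)
plan(t,Q,.4,p0=p,R0=r,step=.022)
E
```

```text
[0.61663251 0.11869848 0.06936376]
[[0,0.04,0.015,6.7,0.2,1,0.4],[0,0.041,0.01,6.7,0.2,1,0.4],[0.001,0.042,0.006,6.8,0.1,1,0.4]]
end [0.6442 0.1266 0.1492]
[[0,0,0.021,0,0,0,0.4],[0,0,0.021,0,0,0,0.4],[0,0,0.021,0,0,0,0.4],[0.001,0,0.022,0,0,0,0.4]]
end [0.616  0.119  0.0694]
```

{"method": "jog_arm", "body": {
  "series": [
    [0,0.04,0.015,6.7,0.2,1,0.4],
    [0,0.041,0.01,6.7,0.2,1,0.4],
    [0.001,0.042,0.006,6.8,0.1,1,0.4],
    [0,0,0,0,0,0,0.4],
    [0,0,0,0,0,0,0.4]
  ]
}}

```text
time: 59.8
ee_pos: [0.6434, 0.1266, 0.1472]
tcp_rot: [-1.726, -2.334, 0.418]
contact_force: [-0.5, -0.3, 0.7]
finger_gap: 0.402
finger_force: 0.0
```

```bash
python3 - <<'E'
from sc import *
s=read_state();w=snapshot('wrist');c=cam('wrist',s);print(s['ee_pos'])
h=cv2.cvtColor(w,cv2.COLOR_RGB2HSV).astype(int)
k=h[...,2]<45;k[268:]=0;k[:,:255]=0;k[:,345:]=0
for q,st in blobs(k,150):print('black',q.round(1),st)
im=cv2.cvtColor(cv2.imread('pics/w8.png'),cv2.COLOR_BGR2HSV);k=im[...,2]<45;k[268:]=0;k[:,:255]=0;k[:,345:]=0
for q,st in blobs(k,150):print('w8 black',q.round(1),st)
Q=leanR(17,0);g=np.array([.6186,.1193,.075]);t=g+.006*Q[:,2];plan(t,Q,.4,step=.022)
E
```

```text
[0.64339945 0.1266169  0.14720872]
black [288.  228.6] [ 280  188   17   79 1274]
w8 black [285.6 226.9] [ 278  187   16   78 1189]
[[0,0,0.021,0,0,0,0.4],[0,0,0.021,0,0,0,0.4],[0,0,0.022,0,0,0,0.4],[0.001,0.001,0.021,0,0.1,0,0.4]]
end [0.6167 0.1191 0.0698]
```

{"method": "jog_arm", "body": {
  "series": [
    [0,0,0.021,0,0,0,0.4],
    [0,0.001,0.021,0,0,0,0.4],
    [0,0,0.021,0,0,0,0.4],
    [0,0.001,0.02,0,0,0,0.4],
    [0,0,0,0,0,0,0.4]
  ]
}}

```text
time: 60.48
ee_pos: [0.6176, 0.1185, 0.0714]
tcp_rot: [-1.728, -2.335, 0.414]
contact_force: [0.2, -0.1, -0.0]
finger_gap: 0.401
finger_force: 0.0
```

{"method": "jog_arm", "body": {
  "series": [
    [0,0,0,0,0,0,0],
    [0,0,0,0,0,0,0],
    [0,0,0,0,0,0,0],
    [0,0,0,0,0,0,0],
    [0,0,0,0,0,0,0]
  ]
}}

```text
time: 61.1
ee_pos: [0.6189, 0.1192, 0.0708]
tcp_rot: [-1.728, -2.336, 0.414]
contact_force: [-1.1, -0.3, 5.9]
finger_gap: 0.129
finger_force: 30.0
```

{"method": "jog_arm", "body": {
  "series": [
    [0,0,0,0,0,0,0],
    [0,0,0,0,0,0,0]
  ]
}}

```text
time: 61.35
ee_pos: [0.6189, 0.1192, 0.0708]
tcp_rot: [-1.727, -2.336, 0.414]
contact_force: [-0.3, 0.6, 5.4]
finger_gap: 0.131
finger_force: 30.0
```

```bash
python3 - <<'E'
from sc import *
s=read_state();print(s['ee_pos'],s['finger_gap'])
e=s['ee_pos'];Q=leanR(12,0)
# scoop centre -> mat centre (.5748,.065)
a=np.radians(12);new=np.array([.5748,.065])+.066*np.array([np.cos(a),np.sin(a)]);t=np.r_[new,.075]+.006*Q[:,2];t[2]=e[2]+.002;print(t)
plan(t,Q,0,step=.02,via=[(e+[0,0,.03],None),(t+[0,0,.028],Q)])
E
```

```text
[0.61889274 0.11918043 0.07081895] 0.13111029138389757
[0.63734531 0.07829442 0.07281895]
[[0,-0.005,-0.014,0,0,0,0.0],[0,-0.005,-0.014,0,0,0,0.0],[-0.015,0.002,-0.001,0,0.6,1.6,0.0],[-0.015,0.002,-0.001,0,0.6,1.6,0.0],[-0.014,0.002,-0.001,0,0.6,1.5,0.0]]
[[0,0.005,0.013,0,0,0,0.0],[0,0.005,0.014,0,0,0,0.0]]
end [0.6373 0.0787 0.0725]
```

{"method": "jog_arm", "body": {
  "series": [
    [0,-0.005,-0.014,0,0,0,0],
    [0,-0.005,-0.014,0,0,0,0],
    [-0.015,0.002,-0.001,0,0.6,1.6,0],
    [-0.015,0.002,-0.001,0,0.6,1.6,0],
    [-0.014,0.002,-0.001,0,0.6,1.5,0]
  ]
}}

```text
time: 61.98
ee_pos: [0.6373, 0.0759, 0.1002]
tcp_rot: [-1.825, -2.245, 0.399]
contact_force: [0.3, 0.6, -1.8]
finger_gap: 0.134
finger_force: 30.0
```

{"method": "jog_arm", "body": {
  "series": [
    [0,0,0,0,0,0,0],
    [0,0,0,0,0,0,0],
    [0,0.005,0.013,0,0,0,0],
    [0,0.004,0.011,0,0,0,0],
    [0,0,0,0,0,0,0]
  ]
}}

```text
time: 62.6
ee_pos: [0.6355, 0.0789, 0.073]
tcp_rot: [-1.818, -2.247, 0.402]
contact_force: [0.2, 1.0, -1.2]
finger_gap: 0.128
finger_force: 30.0
```

{"method": "jog_arm", "body": {
  "series": [
    [0,0,0,0,0,0,0],
    [0,0,0,0,0,0,0]
  ]
}}

```text
time: 62.85
ee_pos: [0.6375, 0.0786, 0.0755]
tcp_rot: [-1.821, -2.25, 0.397]
contact_force: [0.3, 0.0, -2.1]
finger_gap: 0.127
finger_force: 30.0
```

{"method": "jog_arm", "body": {
  "series": [
    [0,0.001,0.003,0,0,0,0],
    [0,0,0.001,0,0,0,0],
    [0,0,0,0,0,0,0],
    [0,0,0,0,0,0,0]
  ]
}}

```text
time: 63.35
ee_pos: [0.6367, 0.0785, 0.071]
tcp_rot: [-1.821, -2.249, 0.398]
contact_force: [1.0, -0.3, -1.5]
finger_gap: 0.13
finger_force: 30.0
```

{"method": "jog_arm", "body": {
  "series": [
    [0,0,0.001,0,0,0,0],
    [0,0,0,0,0,0,0],
    [0,0,0,0,0,0,0]
  ]
}}

```text
time: 63.72
ee_pos: [0.6367, 0.0785, 0.0708]
tcp_rot: [-1.821, -2.249, 0.397]
contact_force: [-0.3, 0.4, 5.1]
finger_gap: 0.129
finger_force: 30.0
```

Contact. Release, retract and check.

{"method": "jog_arm", "body": {
  "series": [
    [0,0,0,0,0,0,0.4],
    [0,0,0,0,0,0,0.4],
    [0,0,0,0,0,0,0.4],
    [0,0,-0.03,0,0,0,0.4],
    [0,0,-0.06,0,0,0,0.4]
  ]
}}

```text
time: 64.35
ee_pos: [0.6643, 0.0843, 0.1524]
tcp_rot: [-1.817, -2.244, 0.405]
contact_force: [1.2, 0.2, -1.4]
finger_gap: 0.398
finger_force: 0.0
```

{"method": "jog_arm", "body": {
  "series": [
    [0.03,-0.02,-0.05,0,0,0,0.4],
    [0.05,-0.03,-0.04,0,0,0,0.4],
    [0.05,0,0,0,0,0,0.4],
    [0,0,0,0,0,0,0.4],
    [0,0,0,0,0,0,0.4]
  ]
}}

```text
time: 64.97
ee_pos: [0.6266, 0.203, 0.2503]
tcp_rot: [-1.821, -2.249, 0.4]
contact_force: [0.1, -0.4, 0.2]
finger_gap: 0.397
finger_force: 0.0
```

{"method": "jog_arm", "body": {
  "series": [
    [0.05,0,0,0,0,0,0.4],
    [0.05,0,0,0,0,0,0.4],
    [0,0,0,0,0,0,0.4],
    [0,0,0,0,0,0,0.4],
    [0,0,0,0,0,0,0.4]
  ]
}}

```text
time: 65.6
ee_pos: [0.6072, 0.2981, 0.2505]
tcp_rot: [-1.826, -2.246, 0.4]
contact_force: [-0.1, -0.3, 0.8]
finger_gap: 0.399
finger_force: 0.0
```

```bash
python3 - <<'E'
from m import *
from chk import chk
s=read_state();print(s['ee_pos'],s['time'],s['contact_force'])
t=snapshot('top');save(t,'tz.png')
import io,contextlib
f=io.StringIO()
with contextlib.redirect_stdout(f): measure(t)
print('\n'.join(l for l in f.getvalue().splitlines() if l[:3] in('mat','ora','gre')));chk()
E
```

```text
[0.60718358 0.29811501 0.25054907] 65.6 [-0.12512934 -0.32835021  0.79754297]
mat [264. 224.] 748 [0.5723 0.0629] size [0.107 0.136] yaw [ -76. -167.] circ [0.5723 0.0633] ((261.59423828125, 219.87696838378906), 29.60202407836914)
orange [261. 219.] 598 [0.5686 0.0636] size [0.055 0.085] yaw [ -78. -168.] circ [0.5685 0.0623] ((261.4565124511719, 219.54347229003906), 17.67787742614746)
green [345. 219.] 1292 [ 0.5459 -0.1462] size [0.114 0.117] yaw [ -67. -159.] circ [ 0.5458 -0.1438] ((343.25970458984375, 219.95582580566406), 24.38481330871582)
jar z 0.006 [340. 380.]
jar z 0.125 [344. 328.]
jar z 0.17 [345. 306.]
side red [262. 246.] [5 5 5]
side red [334. 374.] [ 21  11 130]
side red [351. 380.] [ 8  7 44]
side red [339. 384.] [ 9  8 51]
```

```bash
python3 -c "from workcell import job_done;print(job_done())"
```

```text
the job is handed in; nothing more can be done
None
```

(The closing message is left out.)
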